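Release two length gauges from their case

ROBOT

A 7-joint arm with a two-finger parallel gripper is mounted at the origin on the work surface. World frame = base frame: x ahead of the robot, y to its left, z up, the work surface at z = 0. Lengths are in m, angles in degrees, forces in N, time in s.
With the tool pointing down it reaches from about 0.4 to 0.85 m from the base axis. Payload 10.4 kg.
Tool frame: the origin (TCP) lies on the centre line of the jaws, within the pads' length; the fingertips stand 19 mm ahead of it and the grasp point (between the pads) is the TCP; z points along the fingers, y is the direction in which the jaws open and shut (so a half turn about z gives the same grasp; the last joint's range is limited). The gripper opens to 85 mm and grips with 20 to 120 N. Pads are 22 mm wide; open, the fingers measure 114 mm over their backs; the gripper's body (76 mm by 85 mm) begins 54 mm behind the grasp point. The pads swing forward as they close: fully open they stand 13 mm farther back than shut.
Start: joints at [69.924, 19.034, -3.707, 83.658, 1.238, 77.344, -5.071], TCP at [0.201, -0.592, 0.25] pointing down, gripper open.
Joint ranges: [-148.97, 148.97], [-28.65, 121.19], [-84.17, 76.75], [9.2, 138.47], [-72.65, 252.65], [3.7, 117.97], [-149.18, 149.18]. Speed limits (degrees/s): [127.2, 127.2, 159.86, 159.86, 180, 180, 180].

INTERFACE

Orientations are given as [roll, pitch, yaw] about the fixed x, y, z axes, in that order (R = Rz(yaw) Ry(pitch) Rx(roll)).
In Python, from bench import state, imaging, order gives the robot as it stands. The module is installed in compiled form; this text tells all that it offers.
- The arm moves only by the shell command python3 -m jog 'ROWS'. ROWS is JSON, a list of rows, each an object of numbers: "tx", "ty", "tz": the shift along the world's x, y, z in units of 12 cm (1.0 is 12 cm); "rx", "ry", "rz": the turn, a rotation vector about the world's x, y, z in units of 120 degrees (1.0 is 120 degrees); "hand": the opening, from -1 (shut) to 1 (fully open). In form: [{"tx": .., "ty": .., "tz": .., "rx": .., "ry": .., "rz": .., "hand": ..}, ...]. A call has 1 to 10 rows; each row is the pose to reach, as a shift and turn from the pose commanded when the call began; what a row does not reach only later rows make up. A row lasts 1/10 s, in which the tool goes at most 50 mm and 8.59 degrees, less where a joint would pass 70% of its speed; a pose out of reach is approached as far as the arm can. A call with a number of a shift or a turn outside -1 to 1 is refused whole. A call with a gripper value outside its range is refused whole. The fingers move at their own pace and stop on an object; the grip force is fixed at half the most. Time passes only in rows, so rows that repeat a pose let the fingers close. It gives the time, the measured TCP pose, the force and the opening at its end, in the units of the state.
- state(): the state, without advancing time (a new reading comes with each control period).
- imaging.snapshot(name): name is "scene" or "top"; returns the picture (400x640x3 uint8, red, green, blue); there is no depth.
- imaging.camera_model(name): a dict with "fx", "fy", "cx", "cy" (pixels), "k1" (the pictures are not rectified: a ray, as slopes to the right and down, at radius r is drawn at 1 + k1 r^2 times it, then the intrinsics apply), "view" (4x4, takes a point from world to camera coordinates). Camera axes: x right, y up, looking along -z (the intrinsics and any distortion apply to the point x, -y, -z); pixel columns grow to the right and rows downward; lengths in m; the calibration is good to about 2 mm. A picture is of the moment at which its call begins. camera_model takes no time and is no camera call.
- order.hand_in(): hands the job in, once; it reports no verdict.
The state is a dict: "time_s": time; "joint_positions": joint angles; "qd": joint speeds; "joint_efforts": joint torques, N m; "tcp_pos": TCP position; "orientation": TCP orientation; "wrist_force": force on the tool from outside, world axes, zero at the start; "ft_torque": the same for the moment, N m; "grip_width": opening from 0.0 (shut) to 1.0 (fully open).
Only numpy, scipy, OpenCV 4.12 (cv2) and the standard library are available. Lean on these libraries where they do the work, as an engineer would, in place of code of your own. Each camera call takes 0.05 s, during which the arm holds its last target.

TASK

The two steel length gauges in the open wooden case are locked in by the dark retaining bar, whose ends sit under the hooks of two brackets. Slide the bar out from under the hooks, lift it out and lay it on the cork mat; then take out both gauges and lay them gently on the aluminium soaking plate, wholly on it and not touching each other or the weight that stands there. Do not disturb the weights or the jar.

Things in the scene. Friction and masses are not known exactly. Their poses are not given: they have to be found in the camera images.
- case: Open wooden gauge case, fixed, 190 (x) x 216 (y) mm, walls 42 mm high and 8 to 10 mm thick, floor 12 mm, left or right of the mat. Origin: centre of its underside on the desk, z up; its -x side faces the robot. The two brackets stand at y = +90 and -90 mm, open upwards at their -x part, hooked at their +x part; the gauges lie along x at y = +36 and -36 mm
- bracket_left (a point): Middle of the slot floor of the steel bracket at the case's +y end, 58 mm above the desk, where the bar starts. Along the case's x from this point: front lip -44 to -34 mm (10 mm high), open mouth -34 to -6 mm, hook -6 to +9 mm (underside 20 mm, top 28 mm above this point), then the back wall. Bracket 10 mm thick in y
- bracket_right (a point): Middle of the slot floor of the steel bracket at the case's -y end, 58 mm above the desk, where the bar starts. Along the case's x from this point: front lip -44 to -34 mm (10 mm high), open mouth -34 to -6 mm, hook -6 to +9 mm (underside 20 mm, top 28 mm above this point), then the back wall. Bracket 10 mm thick in y
- place_left (a point): Centre of the gauge place at the case's +y side, at seat height (30 mm above the desk). Wooden cradles at 36 mm either way along x (each 12 mm long, 40 mm wide, cheeks 12 mm above the seat, 2.5 mm play each side); between them it is open down to the floor 18 mm below
- place_right (a point): Centre of the gauge place at the case's -y side, at seat height (30 mm above the desk). Wooden cradles at 36 mm either way along x (each 12 mm long, 40 mm wide, cheeks 12 mm above the seat, 2.5 mm play each side); between them it is open down to the floor 18 mm below
- bar: Dark steel retaining bar 14 x 200 x 14 mm, long axis y, with a raised grip block in its middle: 16 (x) x 40 (y) mm, 28 mm above the bar (42 mm over all); 0.22 kg. Origin: middle of its underside. Starts along the case's y in both slots under the hooks, 6 mm play in height, 3 mm above the gauges. To free it slide it about 20 mm along the case's -x, then lift
- bar_left (a point): Point on the bar's axis at its +y end, 7 mm above the bar's underside
- bar_right (a point): Point on the bar's axis at its -y end, 7 mm above the bar's underside
- long_gauge: Long plain steel gauge, a rectangular bar 150 (x) x 18 (y) x 25 mm (z), about 0.50 kg. Origin: centre of its underside, long axis x. It starts in one of the two places of the case, along the case's x, its underside 30 mm above the case's origin
- long_gauge_end1 (a point): Centre of the long gauge's +x end face
- long_gauge_end2 (a point): Centre of the long gauge's -x end face
- short_gauge_end1 (a point): Centre of the short gauge's +x end face
- short_gauge_end2 (a point): Centre of the short gauge's -x end face
- short_gauge: Short plain steel gauge, a rectangular bar 100 (x) x 18 (y) x 25 mm (z), about 0.34 kg. Origin: centre of its underside, long axis x. It starts in the other place of the case, in the same way
- mat: Cork mat, fixed, 230 (x) x 100 (y) x 4 mm, in the middle in front of the robot. Origin: centre of its underside, z up, long axis x
- plate: Aluminium soaking plate, fixed, 200 (x) x 180 (y) x 12 mm, on the other side of the mat from the case. Origin: centre of its underside, z up. A weight stands on it
- weight: Steel knob weight, 40 mm diameter, 62 mm tall, standing on the plate near its corner at +x, +y of the plate (about x = +70, y = +60 mm). Origin: centre of its underside. Leave it
- weight2: Steel knob weight, 46 mm diameter, 71 mm tall, on the desk beyond the mat. Origin: centre of its underside. Leave it
- jar: Glass jar, 60 mm diameter, 90 mm tall, on the desk beyond the mat. Origin: centre of its underside. Leave it

How it is judged (in metres and radians):
On the way, in this order (a step that is already met when the one before it is completed fails the run):
1. the bar is out of its brackets (its underside more than 95 mm above the case's origin), both gauges still in the case (z of bar in the frame of case above 0.095 m and z of long_gauge in the frame of case between 0.02 and 0.04 m and y of long_gauge in the frame of case between -0.06 and 0.06 m and z of short_gauge in the frame of case between 0.02 and 0.04 m and y of short_gauge in the frame of case between -0.06 and 0.06 m), for 0.1 s.
2. the bar lies on the cork mat, let go and at rest, both gauges still in the case (x of bar in the frame of mat between -0.09 and 0.09 m and y of bar in the frame of mat between -0.05 and 0.05 m and z of bar in the frame of mat between 0 and 0.025 m and height (world z) of each of bar_left, bar_right below 0.035 m and linear speed of bar below 0.02 m/s and angular speed of bar below 0.2 rad/s and contact force between the fingers and bar below 0.05 N and z of long_gauge in the frame of case between 0.02 and 0.04 m and y of long_gauge in the frame of case between -0.06 and 0.06 m and z of short_gauge in the frame of case between 0.02 and 0.04 m and y of short_gauge in the frame of case between -0.06 and 0.06 m), for 0.2 s.
At the end, for the whole second after the job is handed in: Bar lying on the cork mat (middle within 90 mm along, 50 mm across of its centre; ends below 35 mm); both gauges lying on the plate, no end over 5 mm beyond its edge, not touching each other or the weight, which stands; all let go and at rest (x of bar in the frame of mat between -0.09 and 0.09 m and y of bar in the frame of mat between -0.05 and 0.05 m and z of bar in the frame of mat between 0 and 0.025 m and height (world z) of each of bar_left, bar_right below 0.035 m and linear speed of each of bar, long_gauge, short_gauge below 0.02 m/s and angular speed of each of bar, long_gauge, short_gauge below 0.2 rad/s and contact force between the fingers and bar below 0.05 N and x of long_gauge_end1 in the frame of plate between -0.105 and 0.105 m and y of long_gauge_end1 in the frame of plate between -0.095 and 0.095 m and z of long_gauge_end1 in the frame of plate between 0.012 and 0.032 m and x of long_gauge_end2 in the frame of plate between -0.105 and 0.105 m and y of long_gauge_end2 in the frame of plate between -0.095 and 0.095 m and z of long_gauge_end2 in the frame of plate between 0.012 and 0.032 m and contact force between the fingers and long_gauge below 0.05 N and x of short_gauge_end1 in the frame of plate between -0.105 and 0.105 m and y of short_gauge_end1 in the frame of plate between -0.095 and 0.095 m and z of short_gauge_end1 in the frame of plate between 0.012 and 0.032 m and x of short_gauge_end2 in the frame of plate between -0.105 and 0.105 m and y of short_gauge_end2 in the frame of plate between -0.095 and 0.095 m and z of short_gauge_end2 in the frame of plate between 0.012 and 0.032 m and contact force between the fingers and short_gauge below 0.05 N and contact force between long_gauge and short_gauge below 0.01 N and contact force between each of long_gauge, short_gauge and weight below 0.01 N and angle between weight's own z axis and vertical below 0.1 rad).
It fails at once if a gauge is let fall (over 0.5 m/s out of the fingers, a drop of some 13 mm) ((linear speed of long_gauge above 0.5 m/s and contact force between the fingers and long_gauge below 0.05 N) or (linear speed of short_gauge above 0.5 m/s and contact force between the fingers and short_gauge below 0.05 N)).
It fails at once if a weight or the jar moved more than 25 mm (distance of any of weight, weight2, jar from where it was at the start of the episode above 0.025 m).
It fails at once if a gauge is rammed into the plate (more than 100 N) (contact force between any of long_gauge, short_gauge and plate above 100 N).
It also fails if it takes over 72 s, if anything falls off the work surface, if the arm or the gripper's body presses on something with over 40 N, if the wrist force passes 120 N, or if a joint passes its speed limit or range.

## Working session

There is one attempt and no reset: what is moved stays moved. The work goes in short steps, Python scripts to look and compute and a shell command to move; the robot and the scene stay as the last step left them, time stands still between calls to the robot, and variables do not carry over. Pictures are saved under pics/ and viewed, and the job is handed in when it is done.

```bash
mkdir -p pics && python3 - <<'E'
from bench import state, imaging
import cv2
print(state())
for n in("scene","top"):
    m=imaging.camera_model(n);print(n,m)
    cv2.imwrite(f"pics/{n}0.png",imaging.snapshot(n)[:,:,::-1])
E
```

```text
{'time_s': 0.0, 'joint_positions': array([69.92545398, 19.07184017, -3.70844195, 83.70779779,  1.2373838 ,
       77.3433822 , -5.07000397]), 'qd': array([ 0.0329281 , -0.0111208 ,  0.02332015, -0.01546843, -0.05082773,
       -0.05864   , -0.01322289]), 'joint_efforts': array([ 9.89557338e-04, -6.25447655e+01,  4.98011615e-02, -3.91599727e+01,
        1.62143289e-02,  1.00646235e-02,  1.19640899e-05]), 'tcp_pos': array([ 0.20109898, -0.59137951,  0.2495025 ]), 'orientation': array([-1.79916896e+02,  3.28382342e-03,  1.87828648e+01]), 'wrist_force': array([-0.43629122,  0.51336485,  0.06830507]), 'ft_torque': array([-4.50059102e-03,  8.73749170e-05, -1.98253383e-02]), 'grip_width': 0.9979391723602367}
scene {'fx': 444.8562411491518, 'fy': 444.8562411491518, 'cx': 321.4917751594153, 'cy': 198.67219502305588, 'k1': -0.055032069761838, 'view': array([[-0.08171644,  0.99664551, -0.00448892,  0.03443781],
       [-0.85480557, -0.06776943,  0.51450437,  0.45267602],
       [ 0.51247426,  0.04588062,  0.85747601, -1.40533129],
       [ 0.        ,  0.        ,  0.        ,  1.        ]])}
top {'fx': 458.40761259218743, 'fy': 458.40761259218743, 'cx': 321.48075571123144, 'cy': 203.16800407833065, 'k1': -0.020108090089522863, 'view': array([[ 0.01065247, -0.99975202, -0.01955555, -0.00285009],
       [ 0.9809199 ,  0.00665125,  0.19429849, -0.59317497],
       [-0.19412023, -0.02125218,  0.98074751, -1.05235074],
       [ 0.        ,  0.        ,  0.        ,  1.        ]])}
```

View pics/top0.png

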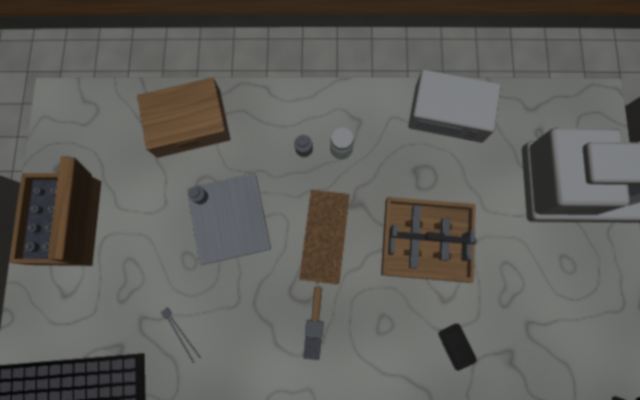

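View pics/scene0.png

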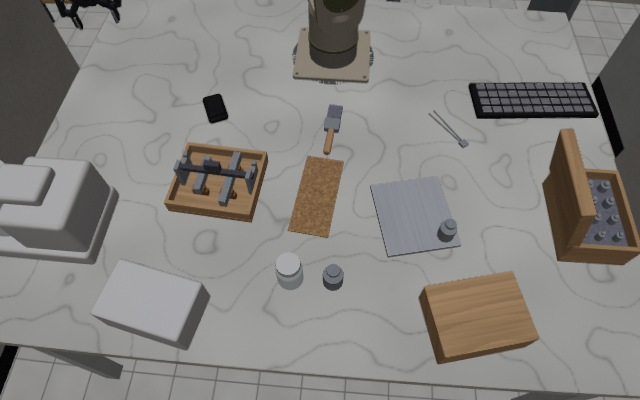

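```bash
cat > h.py <<'E'
import numpy as np, cv2
from bench import imaging
def proj(n,P):
    m=imaging.camera_model(n);P=np.atleast_2d(P)
    c=(m["view"]@np.c_[P,np.ones(len(P))].T).T
    a=np.c_[c[:,0]/-c[:,2],-c[:,1]/-c[:,2]]
    a=a*(1+m["k1"]*(a**2).sum(1,keepdims=True))
    return np.c_[a[:,0]*m["fx"]+m["cx"],a[:,1]*m["fy"]+m["cy"]]
def ray(n,uv):
    m=imaging.camera_model(n)
    d=np.array([(uv[0]-m["cx"])/m["fx"],(uv[1]-m["cy"])/m["fy"]]);a=d.copy()
    for _ in range(20): a=d/(1+m["k1"]*(a@a))
    R=m["view"][:3,:3];t=m["view"][:3,3]
    return -R.T@t, R.T@np.array([a[0],-a[1],-1.])
def onz(n,uv,z):
    o,d=ray(n,uv);return o+d*(z-o[2])/d[2]
def crop(img,x0,y0,x1,y1,s,name,g=1.6):
    c=cv2.resize(np.clip(img[y0:y1,x0:x1].astype(float)*g,0,255).astype(np.uint8),None,fx=s,fy=s,interpolation=cv2.INTER_CUBIC)
    cv2.imwrite(name,c[:,:,::-1])
E
python3 - <<'E'
from h import *
t=imaging.snapshot("top");s=imaging.snapshot("scene")
crop(t,370,185,490,295,6,"pics/t_case.png")
crop(s,155,130,285,230,6,"pics/s_case.png")
crop(t,180,120,360,295,3.4,"pics/t_rest.png")
print(proj("top",[[.201,-.591,.25]]),proj("scene",[[.201,-.591,.25]]))
for n,uv,z in [("top",(388,200),.042),("top",(475,205),.042),("top",(472,281),.042),("top",(384,276),.042)]: print(onz(n,uv,z))
E
```

```text
[[638.97262802 393.77866143]] [[98.59060885 23.53180819]]
[ 0.60541402 -0.16061856  0.042     ]
[ 0.59435444 -0.3729024   0.042     ]
[ 0.41077445 -0.35608396  0.042     ]
[ 0.42074312 -0.1479732   0.042     ]
```

View pics/t_case.png

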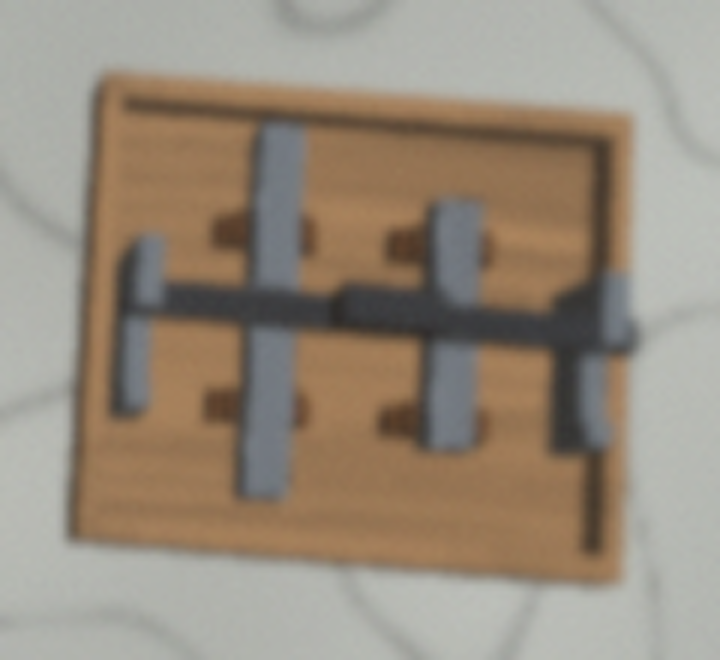

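View pics/s_case.png

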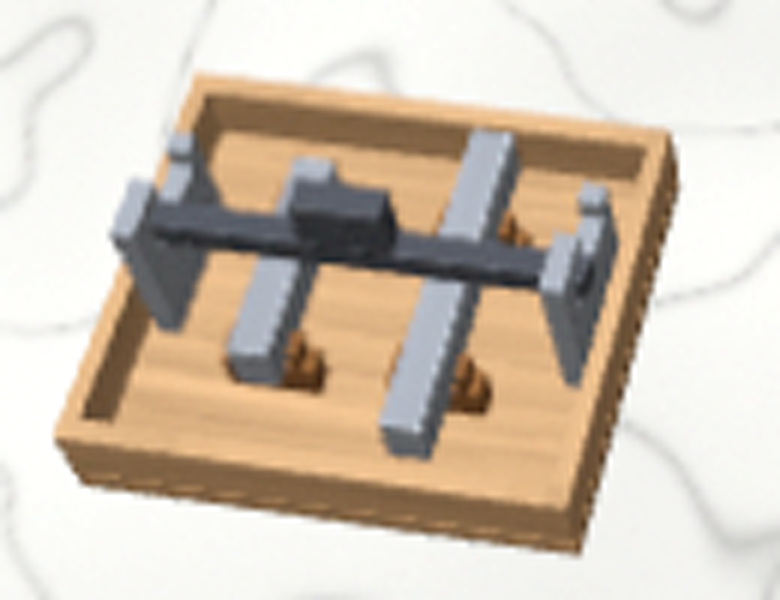

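View pics/t_rest.png

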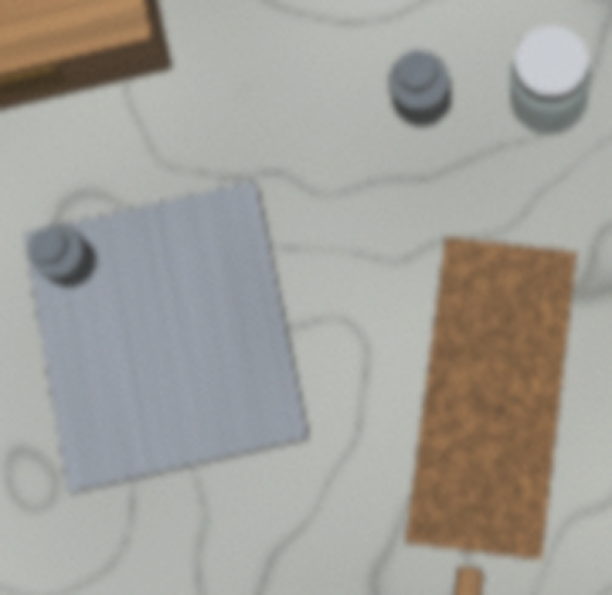

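```bash
python3 - <<'E'
from h import *
for n in("top","scene"): print(n,ray(n,(320,200))[0])
def T(p): return ((p[0]+.5)/6-.5+370,(p[1]+.5)/6-.5+185)
def S(p): return ((p[0]+.5)/6-.5+155,(p[1]+.5)/6-.5+130)
def R(p): return ((p[0]+.5)/3.4-.5+180,(p[1]+.5)/3.4-.5+120)
def pr(l,n,f,p,z): print(l,n,np.round(onz(n,f(p),z)*1000,1))
for l,p,z in [("case tl",(103,73),.042),("tr",(632,116),.042),("br",(620,582),.042),
 ("long bR",(285,498),.055),("long tR",(303,125),.055),("short bR",(473,452),.055),("short tR",(483,200),.055),
 ("bar top left start",(165,300),.072),("bar right",(635,335),.072),("grip tl",(348,288),.1),("grip bl",(348,322),.1)]: pr(l,"top",T,p,z)
for l,p,z in [("case nl",(198,75),.042),("nr",(672,133),.042),("far r",(572,510),.042),("far l",(60,440),.042),
 ("long far l",(382,425),.055),("long far r",(434,432),.055),("long near l",(475,130),.055),("long near r",(515,135),.055),
 ("short far l",(230,350),.055),("short far r",(280,357),.055),
 ("grip nl",(295,180),.1),("grip nr",(390,190),.1),("grip fl",(292,210),.1),("grip fr",(392,222),.1)]: pr(l,"scene",S,p,z)
for l,p,z in [("plate tl",(25,232),.012),("tr",(257,180),.012),("br",(308,437),.012),("bl",(70,492),.012),("mat tl",(445,238),.004),("mat tr",(577,253),.004),("mat br",(540,557),.004),("mat bl",(407,543),.004),("w top",(50,247),.074),("w2",(417,72),.071),("jar",(552,62),.09)]: pr(l,"top",R,p,z)
E
```

```text
top [ 0.37760493 -0.02126877  1.14728763]
scene [1.10996023 0.06083277 0.97228866]
case tl top [ 613.6 -157.7   42. ]
tr top [ 597.1 -372.8   42. ]
br top [ 409.4 -358.2   42. ]
long bR top [ 440.6 -224.6   55. ]
long tR top [ 589.9 -236.2   55. ]
short bR top [ 459.1 -299.1   55. ]
short tR top [ 559.7 -307.3   55. ]
bar top left start top [ 516.3 -176.7   72. ]
bar right top [ 503.9 -359.8   72. ]
grip tl top [ 517.8 -242.6  100. ]
grip bl top [ 504.8 -242.1  100. ]
case nl scene [ 407.1 -358.7   42. ]
nr scene [ 423.  -143.4   42. ]
far r scene [ 611.8 -156.1   42. ]
far l scene [ 596.4 -370.6   42. ]
long far l scene [ 586.3 -235.8   55. ]
long far r scene [ 587.8 -214.2   55. ]
long near l scene [ 437.4 -225.5   55. ]
long near r scene [ 438.8 -207.8   55. ]
short far l scene [ 556.  -305.5   55. ]
short far r scene [ 557.7 -284.1   55. ]
grip nl scene [ 500.9 -279.9  100. ]
grip nr scene [ 502.9 -240.3  100. ]
grip fl scene [ 515.6 -277.9  100. ]
grip fr scene [ 518.4 -236.3  100. ]
plate tl top [639.9 348.3  12. ]
tr top [681.2 174.3  12. ]
br top [487.5 129.4  12. ]
bl top [445.8 302.1  12. ]
mat tl top [639.   31.9   4. ]
mat tr top [628.1 -67.3   4. ]
mat br top [403.  -40.4   4. ]
mat bl top [412.  56.   4.]
w top top [614.7 309.4  74. ]
w2 top [746.9  51.   71. ]
jar top [748.2 -46.3  90. ]
```

```bash
python3 -m jog '[{"tx":0.4,"ty":0.44,"rz":0.09,"hand":0.2},{"tx":0.8,"ty":0.88,"rz":0.17,"hand":0.2},{"tx":0.86,"ty":0.92,"rz":0.186,"hand":0.2},{"tx":0.86,"ty":0.92,"rz":0.186,"hand":0.2}]'; python3 -m jog '[{"tx":0.4,"ty":0.44,"rz":0.09,"hand":0.2},{"tx":0.8,"ty":0.88,"rz":0.17,"hand":0.2},{"tx":0.86,"ty":0.92,"rz":0.186,"hand":0.2},{"tx":0.86,"ty":0.92,"rz":0.186,"hand":0.2}]'
```

```text
validation failed for argument at $[0]...
validation failed for argument at $[0]...
```

```bash
python3 -m jog '[{"tx":0.4,"ty":0.44,"tz":0,"rx":0,"ry":0,"rz":0.07,"hand":0.2},{"tx":0.8,"ty":0.88,"tz":0,"rx":0,"ry":0,"rz":0.14,"hand":0.2},{"tx":0.86,"ty":0.92,"tz":0,"rx":0,"ry":0,"rz":0.186,"hand":0.2},{"tx":0.86,"ty":0.92,"tz":0,"rx":0,"ry":0,"rz":0.186,"hand":0.2}]'
```

```text
time_s: 0.6
tcp_pos: [0.3106, -0.4758, 0.2507]
orientation: [180.0, -0.2, 41.9]
wrist_force: [0.1, -0.3, -0.0]
grip_width: 0.598
```

```bash
python3 -m jog '[{"tx":0.4,"ty":0.44,"tz":0,"rx":0,"ry":0,"rz":0.07,"hand":0.2},{"tx":0.8,"ty":0.88,"tz":0,"rx":0,"ry":0,"rz":0.14,"hand":0.2},{"tx":0.86,"ty":0.92,"tz":0,"rx":0,"ry":0,"rz":0.186,"hand":0.2},{"tx":0.86,"ty":0.92,"tz":0,"rx":0,"ry":0,"rz":0.186,"hand":0.2}]' ; python3 -m jog '[{"tx":0.4,"ty":0.44,"tz":-0.1,"rx":0,"ry":0,"rz":0.07,"hand":0},{"tx":0.8,"ty":0.88,"tz":-0.3,"rx":0,"ry":0,"rz":0.14,"hand":0},{"tx":0.86,"ty":0.92,"tz":-0.4,"rx":0,"ry":0,"rz":0.186,"hand":0},{"tx":0.86,"ty":0.92,"tz":-0.4,"rx":0,"ry":0,"rz":0.186,"hand":0},{"tx":0.86,"ty":0.92,"tz":-0.4,"rx":0,"ry":0,"rz":0.186,"hand":0},{"tx":0.86,"ty":0.92,"tz":-0.4,"rx":0,"ry":0,"rz":0.186,"hand":0}]'
```

```text
time_s: 1.0
tcp_pos: [0.4128, -0.3648, 0.2506]
orientation: [179.9, -0.2, 64.2]
wrist_force: [-1.0, -0.8, 0.2]
grip_width: 0.6
time_s: 1.6
tcp_pos: [0.5101, -0.2621, 0.2026]
orientation: [-180.0, 0.0, 85.6]
wrist_force: [0.8, -0.3, 0.2]
grip_width: 0.501
```

```bash
python3 - <<'E'
from h import *
from bench import state
t=imaging.snapshot("top");s=imaging.snapshot("scene")
crop(t,340,165,500,295,4,"pics/t_a.png")
crop(s,135,80,285,230,4,"pics/s_a.png")
print(state())
E
```

```text
{'time_s': 1.7, 'joint_positions': array([ 45.19421806,  16.42875067, -26.76181622,  94.26867842,
         7.79474942,  71.09738753,  12.38112513]), 'qd': array([ 0.15161874, -0.13849807, -0.24292455,  0.07716131, -0.04735902,
       -0.11691626, -0.11917012]), 'joint_efforts': array([-7.48591628e-01, -5.43091857e+01, -4.83520389e+00, -3.74656248e+01,
       -2.12738814e-02, -4.96358320e-03, -2.44975701e-03]), 'tcp_pos': array([ 0.5100139 , -0.26263068,  0.20298952]), 'orientation': array([1.79968698e+02, 6.57578172e-02, 8.55335810e+01]), 'wrist_force': array([-0.70159265, -0.16279881,  0.73894463]), 'ft_torque': array([-0.00944908, -0.00800751, -0.02377016]), 'grip_width': 0.5039194822567584}
```

View pics/t_a.png

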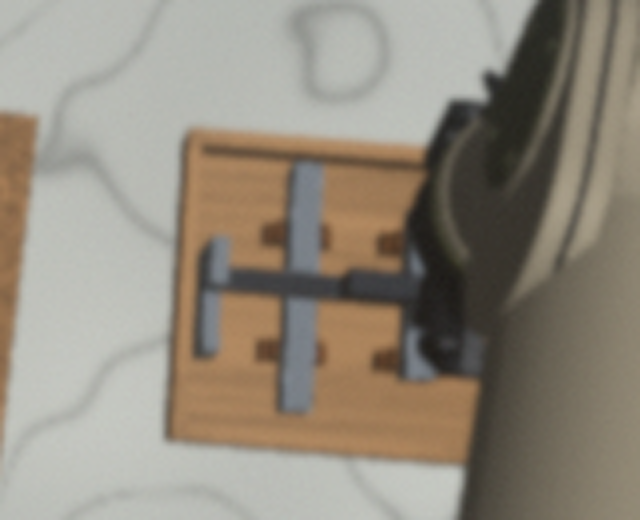

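View pics/s_a.png

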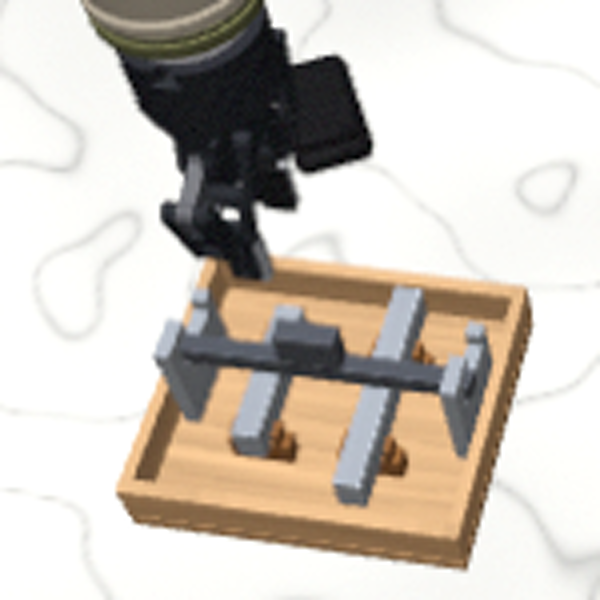

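```bash
python3 -m jog '[{"tx":0,"ty":0.04,"tz":-0.25,"rx":0,"ry":0,"rz":0,"hand":0},{"tx":0,"ty":0.04,"tz":-0.5,"rx":0,"ry":0,"rz":0,"hand":0},{"tx":0,"ty":0.04,"tz":-0.75,"rx":0,"ry":0,"rz":0,"hand":0},{"tx":0,"ty":0.04,"tz":-0.95,"rx":0,"ry":0,"rz":0,"hand":0},{"tx":0,"ty":0.04,"tz":-0.95,"rx":0,"ry":0,"rz":0,"hand":0},{"tx":0,"ty":0.04,"tz":-0.95,"rx":0,"ry":0,"rz":0,"hand":0}]'
python3 - <<'E'
from h import *
t=imaging.snapshot("top");s=imaging.snapshot("scene")
crop(t,340,165,500,295,4,"pics/t_b.png")
crop(s,135,80,285,230,4,"pics/s_b.png")
E
```

```text
time_s: 2.3
tcp_pos: [0.5107, -0.2568, 0.0893]
orientation: [180.0, 0.0, 85.6]
wrist_force: [0.7, -0.2, 0.2]
grip_width: 0.498
```

View pics/s_b.png

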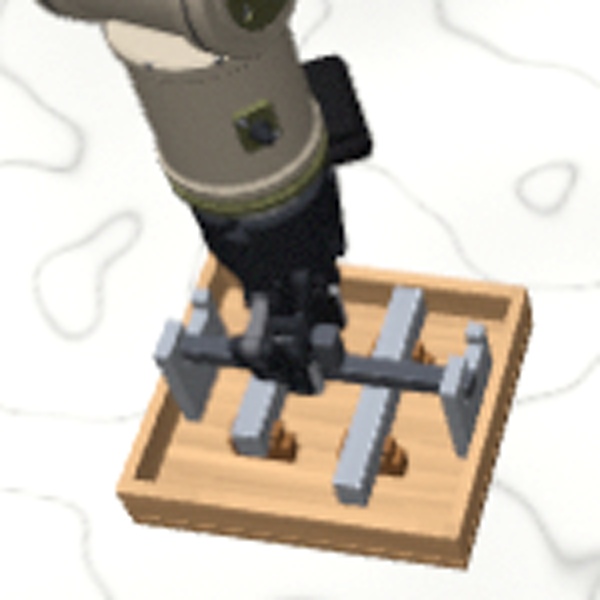

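```bash
python3 -m jog '[{"tx":0,"ty":0,"tz":0,"rx":0,"ry":0,"rz":0,"hand":-1},{"tx":0,"ty":0,"tz":0,"rx":0,"ry":0,"rz":0,"hand":-1},{"tx":0,"ty":0,"tz":0,"rx":0,"ry":0,"rz":0,"hand":-1},{"tx":0,"ty":0,"tz":0,"rx":0,"ry":0,"rz":0,"hand":-1},{"tx":0,"ty":0,"tz":0,"rx":0,"ry":0,"rz":0,"hand":-1},{"tx":0,"ty":0,"tz":0,"rx":0,"ry":0,"rz":0,"hand":-1}]'
```

```text
time_s: 3.0
tcp_pos: [0.5114, -0.2561, 0.0896]
orientation: [179.9, 0.1, 85.7]
wrist_force: [-1.0, 0.6, 6.2]
grip_width: 0.178
```

```bash
python3 -m jog '[{"tx":0,"ty":0,"tz":0.02,"rx":0,"ry":0,"rz":0,"hand":-1},{"tx":0,"ty":0,"tz":0.02,"rx":0,"ry":0,"rz":0,"hand":-1},{"tx":-0.04,"ty":0.003,"tz":0.02,"rx":0,"ry":0,"rz":0,"hand":-1},{"tx":-0.09,"ty":0.007,"tz":0.02,"rx":0,"ry":0,"rz":0,"hand":-1},{"tx":-0.14,"ty":0.01,"tz":0.02,"rx":0,"ry":0,"rz":0,"hand":-1},{"tx":-0.175,"ty":0.013,"tz":0.02,"rx":0,"ry":0,"rz":0,"hand":-1},{"tx":-0.175,"ty":0.013,"tz":0.02,"rx":0,"ry":0,"rz":0,"hand":-1},{"tx":-0.175,"ty":0.013,"tz":0.02,"rx":0,"ry":0,"rz":0,"hand":-1}]'
python3 - <<'E'
from h import *
t=imaging.snapshot("top");s=imaging.snapshot("scene")
crop(t,340,165,500,295,4,"pics/t_c.png")
crop(s,135,80,285,230,4,"pics/s_c.png")
E
```

```text
time_s: 3.8
tcp_pos: [0.4899, -0.2542, 0.0909]
orientation: [180.0, 0.0, 85.7]
wrist_force: [0.3, 0.7, -2.1]
grip_width: 0.176
```

View pics/s_c.png

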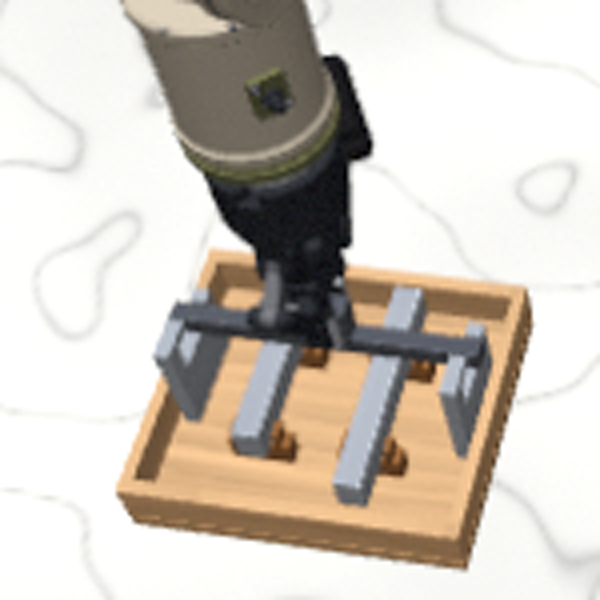

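View pics/t_c.png

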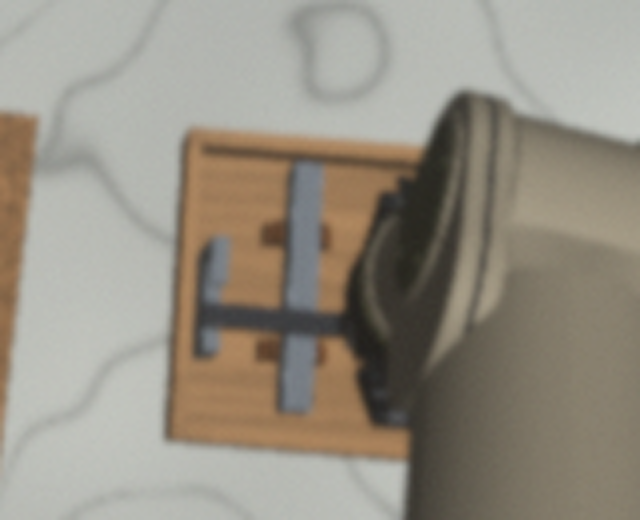

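```bash
python3 -m jog '[{"tx":0,"ty":0,"tz":0.1,"rx":0,"ry":0,"rz":0,"hand":-1},{"tx":0,"ty":0,"tz":0.3,"rx":0,"ry":0,"rz":0,"hand":-1},{"tx":0,"ty":0,"tz":0.5,"rx":0,"ry":0,"rz":0,"hand":-1},{"tx":0,"ty":0,"tz":0.65,"rx":0,"ry":0,"rz":0,"hand":-1},{"tx":0,"ty":0,"tz":0.7,"rx":0,"ry":0,"rz":0,"hand":-1},{"tx":0,"ty":0,"tz":0.7,"rx":0,"ry":0,"rz":0,"hand":-1},{"tx":0,"ty":0,"tz":0.7,"rx":0,"ry":0,"rz":0,"hand":-1}]'
python3 - <<'E'
from h import *
s=imaging.snapshot("scene")
crop(s,135,60,335,240,3,"pics/s_d.png")
E
```

```text
time_s: 4.6
tcp_pos: [0.4895, -0.254, 0.174]
orientation: [-179.9, -0.0, 85.7]
wrist_force: [0.1, 0.6, -3.5]
grip_width: 0.179
```

View pics/s_d.png

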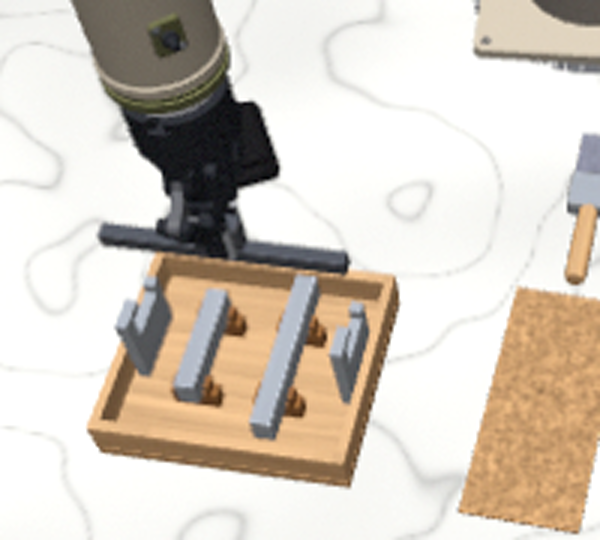

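```bash
python3 -m jog '[{"tx":0.03,"ty":0.2,"tz":0,"rx":0,"ry":0,"rz":0,"hand":-1},{"tx":0.06,"ty":0.5,"tz":0,"rx":0,"ry":0,"rz":0,"hand":-1},{"tx":0.1,"ty":0.8,"tz":0,"rx":0,"ry":0,"rz":0,"hand":-1},{"tx":0.13,"ty":1.0,"tz":0,"rx":0,"ry":0,"rz":0,"hand":-1}]'; python3 -m jog '[{"tx":0.03,"ty":0.3,"tz":0,"rx":0,"ry":0,"rz":0,"hand":-1},{"tx":0.06,"ty":0.6,"tz":0,"rx":0,"ry":0,"rz":0,"hand":-1},{"tx":0.1,"ty":0.85,"tz":-0.1,"rx":0,"ry":0,"rz":0,"hand":-1},{"tx":0.13,"ty":1.0,"tz":-0.3,"rx":0,"ry":0,"rz":0,"hand":-1},{"tx":0.13,"ty":1.0,"tz":-0.5,"rx":0,"ry":0,"rz":0,"hand":-1},{"tx":0.13,"ty":1.0,"tz":-0.7,"rx":0,"ry":0,"rz":0,"hand":-1},{"tx":0.13,"ty":1.0,"tz":-0.7,"rx":0,"ry":0,"rz":0,"hand":-1},{"tx":0.13,"ty":1.0,"tz":-0.7,"rx":0,"ry":0,"rz":0,"hand":-1}]'
python3 - <<'E'
from h import *
s=imaging.snapshot("scene")
crop(s,185,60,385,240,3,"pics/s_e.png")
E
```

```text
time_s: 5.05
tcp_pos: [0.5052, -0.1312, 0.1738]
orientation: [-179.9, -0.1, 85.9]
wrist_force: [-0.3, -0.0, -1.9]
grip_width: 0.176
time_s: 5.85
tcp_pos: [0.5207, -0.0141, 0.0906]
orientation: [-179.9, -0.0, 85.7]
wrist_force: [1.0, 0.3, -2.7]
grip_width: 0.18
```

View pics/s_e.png

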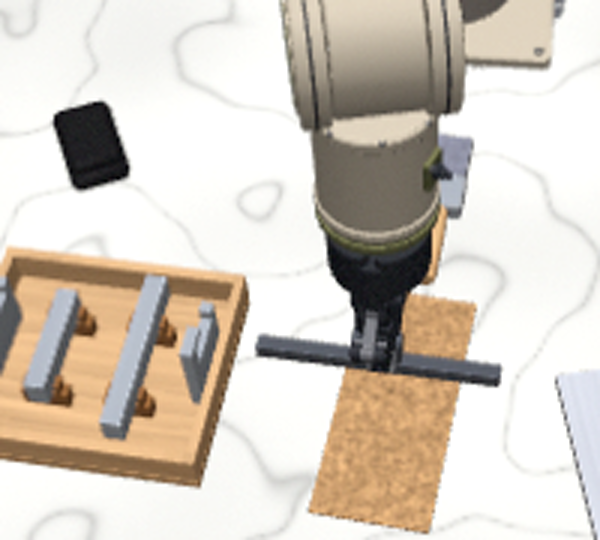

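```bash
python3 -m jog '[{"tx":0,"ty":0.04,"tz":-0.12,"rx":0,"ry":0,"rz":0,"hand":-1},{"tx":0,"ty":0.07,"tz":-0.25,"rx":0,"ry":0,"rz":0,"hand":-1},{"tx":0,"ty":0.07,"tz":-0.35,"rx":0,"ry":0,"rz":0,"hand":-1},{"tx":0,"ty":0.07,"tz":-0.41,"rx":0,"ry":0,"rz":0,"hand":-1},{"tx":0,"ty":0.07,"tz":-0.44,"rx":0,"ry":0,"rz":0,"hand":-1},{"tx":0,"ty":0.07,"tz":-0.45,"rx":0,"ry":0,"rz":0,"hand":-1},{"tx":0,"ty":0.07,"tz":-0.45,"rx":0,"ry":0,"rz":0,"hand":-1},{"tx":0,"ty":0.07,"tz":-0.45,"rx":0,"ry":0,"rz":0,"hand":-1}]'
```

```text
time_s: 6.7
tcp_pos: [0.5214, -0.0058, 0.0372]
orientation: [180.0, 0.0, 85.7]
wrist_force: [-0.1, -0.5, -2.6]
grip_width: 0.179
```

```bash
python3 -m jog '[{"tx":0,"ty":0,"tz":-0.01,"rx":0,"ry":0,"rz":0,"hand":-1},{"tx":0,"ty":0,"tz":-0.02,"rx":0,"ry":0,"rz":0,"hand":-1},{"tx":0,"ty":0,"tz":-0.025,"rx":0,"ry":0,"rz":0,"hand":-1},{"tx":0,"ty":0,"tz":-0.025,"rx":0,"ry":0,"rz":0,"hand":-1}]'
```

```text
time_s: 7.1
tcp_pos: [0.5215, -0.0058, 0.0356]
orientation: [179.9, 0.1, 85.7]
wrist_force: [-9.1, -1.0, 19.7]
grip_width: 0.178
```

```bash
python3 -m jog '[{"tx":0,"ty":0,"tz":0,"rx":0,"ry":0,"rz":0,"hand":-0.2},{"tx":0,"ty":0,"tz":0,"rx":0,"ry":0,"rz":0,"hand":0},{"tx":0,"ty":0,"tz":0,"rx":0,"ry":0,"rz":0,"hand":0},{"tx":0,"ty":0,"tz":0,"rx":0,"ry":0,"rz":0,"hand":0},{"tx":0,"ty":0,"tz":0.1,"rx":0,"ry":0,"rz":0,"hand":0},{"tx":0,"ty":0,"tz":0.3,"rx":0,"ry":0,"rz":0,"hand":0},{"tx":0,"ty":0,"tz":0.6,"rx":0,"ry":0,"rz":0,"hand":0},{"tx":0,"ty":0,"tz":0.9,"rx":0,"ry":0,"rz":0,"hand":0},{"tx":0,"ty":0,"tz":1.0,"rx":0,"ry":0,"rz":0,"hand":0}]'
python3 - <<'E'
from h import *
s=imaging.snapshot("scene")
crop(s,185,60,385,240,3,"pics/s_f.png")
E
```

```text
time_s: 8.0
tcp_pos: [0.5227, -0.0054, 0.1582]
orientation: [179.7, 0.0, 85.8]
wrist_force: [0.6, 0.4, -0.1]
grip_width: 0.499
```

View pics/s_f.png

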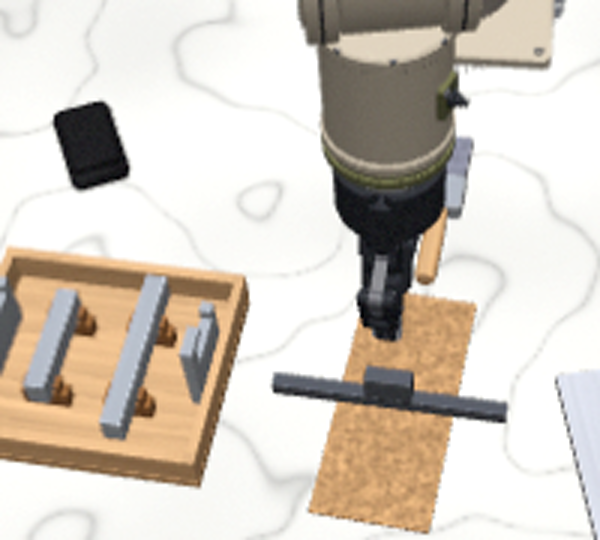

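```bash
python3 -m jog '[{"tx":0,"ty":-0.15,"tz":0,"rx":0,"ry":0,"rz":-0.06,"hand":0},{"tx":0,"ty":-0.35,"tz":0,"rx":0,"ry":0,"rz":-0.13,"hand":0},{"tx":-0.03,"ty":-0.55,"tz":0,"rx":0,"ry":0,"rz":-0.2,"hand":0},{"tx":-0.03,"ty":-0.7,"tz":0,"rx":0,"ry":0,"rz":-0.27,"hand":0},{"tx":-0.03,"ty":-0.85,"tz":0,"rx":0,"ry":0,"rz":-0.34,"hand":0},{"tx":-0.03,"ty":-0.9,"tz":0,"rx":0,"ry":0,"rz":-0.375,"hand":0}]'; python3 -m jog '[{"tx":0,"ty":-0.15,"tz":0,"rx":0,"ry":0,"rz":-0.06,"hand":0},{"tx":0,"ty":-0.35,"tz":0,"rx":0,"ry":0,"rz":-0.13,"hand":0},{"tx":-0.03,"ty":-0.55,"tz":0,"rx":0,"ry":0,"rz":-0.2,"hand":0},{"tx":-0.03,"ty":-0.7,"tz":0,"rx":0,"ry":0,"rz":-0.27,"hand":0},{"tx":-0.03,"ty":-0.85,"tz":0,"rx":0,"ry":0,"rz":-0.34,"hand":0},{"tx":-0.03,"ty":-0.9,"tz":0,"rx":0,"ry":0,"rz":-0.375,"hand":0},{"tx":-0.03,"ty":-0.9,"tz":0,"rx":0,"ry":0,"rz":-0.375,"hand":0},{"tx":-0.03,"ty":-0.9,"tz":0,"rx":0,"ry":0,"rz":-0.375,"hand":0}]'
python3 - <<'E'
from h import *
s=imaging.snapshot("scene")
crop(s,135,60,335,240,4,"pics/s_g.png")
crop(imaging.snapshot("top"),290,165,490,295,4,"pics/t_g.png")
from bench import state
print(state()['joint_positions'],state()['tcp_pos'])
E
```

```text
time_s: 8.65
tcp_pos: [0.5167, -0.1159, 0.1528]
orientation: [-180.0, 0.1, 40.3]
wrist_force: [0.5, 0.5, -0.3]
grip_width: 0.503
time_s: 9.45
tcp_pos: [0.5136, -0.2211, 0.1532]
orientation: [-180.0, 0.1, -4.1]
wrist_force: [-0.4, -0.5, -0.3]
grip_width: 0.501
[ 33.97561892  16.21381368 -17.9119248   99.93125822   5.43396886
  64.73312473 -79.6804961 ] [ 0.51382335 -0.22087345  0.15342952]
```

View pics/s_g.png

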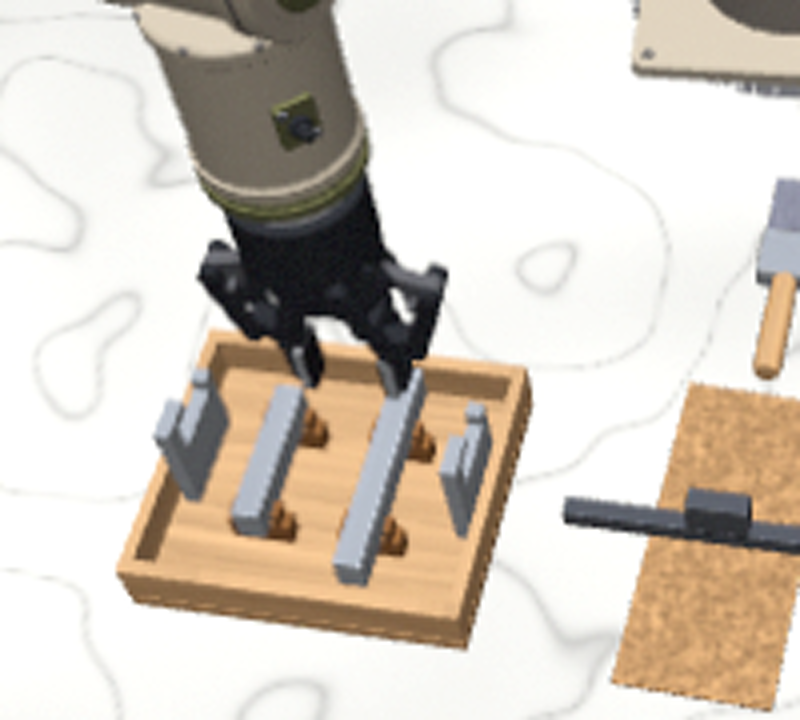

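View pics/t_g.png

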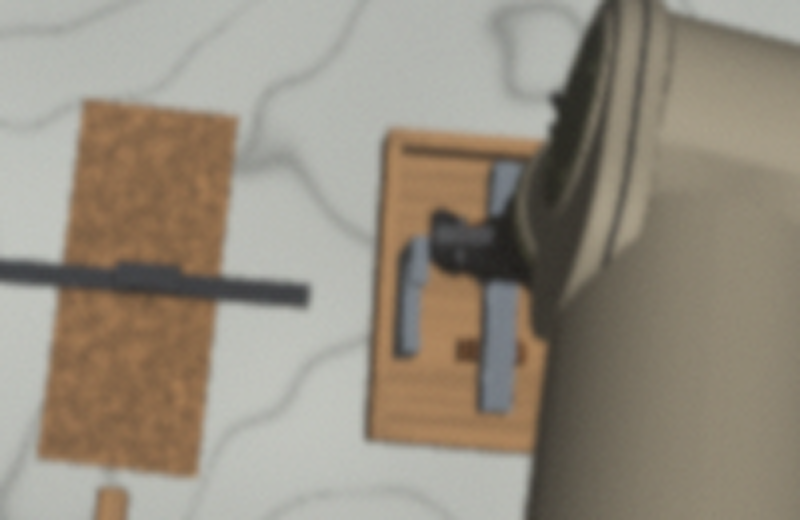

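```bash
python3 -m jog '[{"tx":-0.06,"ty":0,"tz":-0.1,"rx":0,"ry":0,"rz":0,"hand":-0.3},{"tx":-0.115,"ty":0,"tz":-0.25,"rx":0,"ry":0,"rz":0,"hand":-0.3},{"tx":-0.115,"ty":0,"tz":-0.4,"rx":0,"ry":0,"rz":0,"hand":-0.3},{"tx":-0.115,"ty":0,"tz":-0.55,"rx":0,"ry":0,"rz":0,"hand":-0.3},{"tx":-0.115,"ty":0,"tz":-0.55,"rx":0,"ry":0,"rz":0,"hand":-0.3},{"tx":-0.115,"ty":0,"tz":-0.55,"rx":0,"ry":0,"rz":0,"hand":-0.3}]'
python3 - <<'E'
from h import *
s=imaging.snapshot("scene")
crop(s,155,100,285,230,4.5,"pics/s_h.png")
E
```

```text
time_s: 10.15
tcp_pos: [0.4996, -0.2215, 0.0875]
orientation: [-180.0, 0.0, -4.2]
wrist_force: [0.2, 0.5, -0.5]
grip_width: 0.352
```

View pics/s_h.png

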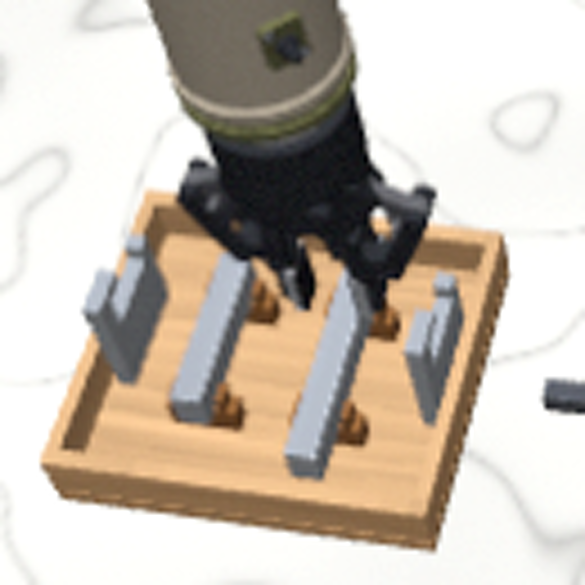

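```bash
python3 -m jog '[{"tx":0,"ty":0,"tz":-0.07,"rx":0,"ry":0,"rz":0,"hand":-0.3},{"tx":0,"ty":0,"tz":-0.14,"rx":0,"ry":0,"rz":0,"hand":-0.3},{"tx":0,"ty":0,"tz":-0.2,"rx":0,"ry":0,"rz":0,"hand":-0.3},{"tx":0,"ty":0,"tz":-0.26,"rx":0,"ry":0,"rz":0,"hand":-0.3},{"tx":0,"ty":0,"tz":-0.26,"rx":0,"ry":0,"rz":0,"hand":-0.3}]'
python3 - <<'E'
from h import *
s=imaging.snapshot("scene")
crop(s,155,100,285,230,4.5,"pics/s_i.png")
E
```

```text
time_s: 10.7
tcp_pos: [0.4993, -0.2215, 0.0552]
orientation: [-180.0, 0.1, -4.3]
wrist_force: [-0.0, 0.3, 0.5]
grip_width: 0.352
```

View pics/s_i.png

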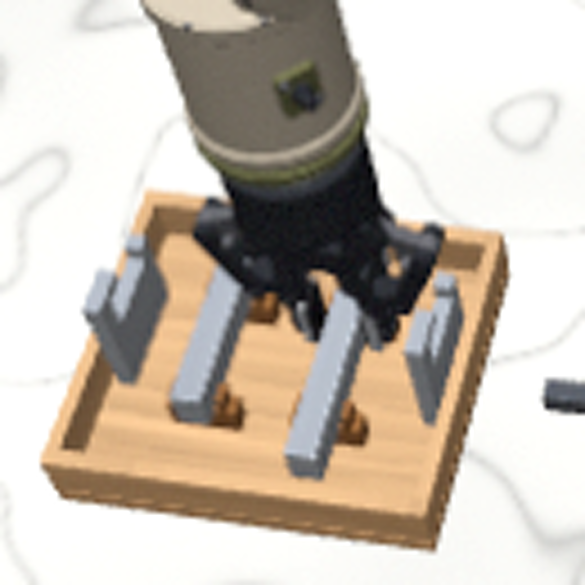

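```bash
python3 -m jog '[{"tx":0,"ty":0,"tz":0,"rx":0,"ry":0,"rz":0,"hand":-1},{"tx":0,"ty":0,"tz":0,"rx":0,"ry":0,"rz":0,"hand":-1},{"tx":0,"ty":0,"tz":0,"rx":0,"ry":0,"rz":0,"hand":-1},{"tx":0,"ty":0,"tz":0,"rx":0,"ry":0,"rz":0,"hand":-1},{"tx":0,"ty":0,"tz":0,"rx":0,"ry":0,"rz":0,"hand":-1},{"tx":0,"ty":0,"tz":0.03,"rx":0,"ry":0,"rz":0,"hand":-1},{"tx":0,"ty":0,"tz":0.06,"rx":0,"ry":0,"rz":0,"hand":-1},{"tx":0,"ty":0,"tz":0.06,"rx":0,"ry":0,"rz":0,"hand":-1}]'
```

```text
time_s: 11.55
tcp_pos: [0.5, -0.2218, 0.064]
orientation: [180.0, -0.0, -4.3]
wrist_force: [0.1, 0.4, -3.5]
grip_width: 0.195
```

```bash
python3 -m jog '[{"tx":0,"ty":0,"tz":0.06,"rx":0,"ry":0,"rz":0,"hand":-1},{"tx":0,"ty":0,"tz":0.18,"rx":0,"ry":0,"rz":0,"hand":-1},{"tx":0,"ty":0,"tz":0.35,"rx":0,"ry":0,"rz":0,"hand":-1},{"tx":0,"ty":0,"tz":0.55,"rx":0,"ry":0,"rz":0,"hand":-1},{"tx":0,"ty":0,"tz":0.75,"rx":0,"ry":0,"rz":0,"hand":-1},{"tx":0,"ty":0,"tz":0.85,"rx":0,"ry":0,"rz":0,"hand":-1},{"tx":0,"ty":0,"tz":0.85,"rx":0,"ry":0,"rz":0,"hand":-1}]'
python3 - <<'E'
from h import *
s=imaging.snapshot("scene")
crop(s,155,60,305,230,4,"pics/s_j.png")
E
```

```text
time_s: 12.25
tcp_pos: [0.5011, -0.2222, 0.168]
orientation: [179.9, -0.2, -4.3]
wrist_force: [0.1, 1.5, -5.0]
grip_width: 0.192
```

View pics/s_j.png

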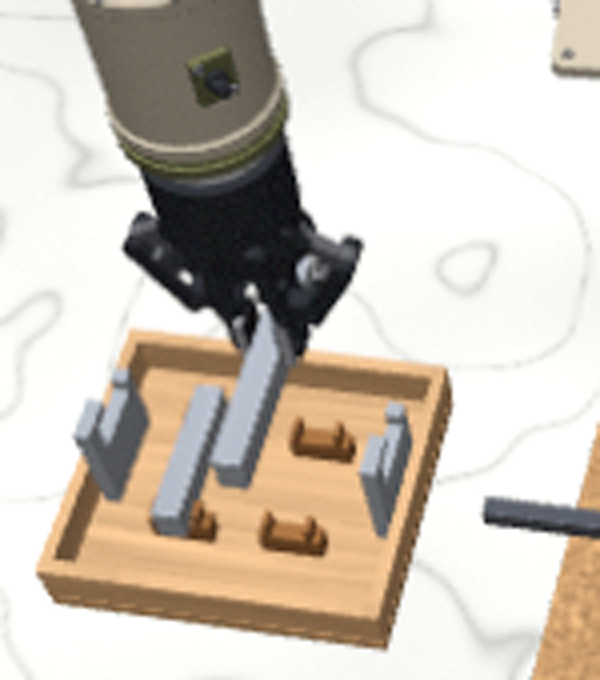

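```bash
python3 -m jog '[{"tx":0.02,"ty":0.15,"tz":0,"rx":0,"ry":0,"rz":0.01,"hand":-1},{"tx":0.05,"ty":0.4,"tz":0,"rx":0,"ry":0,"rz":0.02,"hand":-1},{"tx":0.07,"ty":0.7,"tz":0,"rx":0,"ry":0,"rz":0.03,"hand":-1},{"tx":0.09,"ty":0.95,"tz":0,"rx":0,"ry":0,"rz":0.036,"hand":-1}]'; python3 -m jog '[{"tx":0.02,"ty":0.25,"tz":0,"rx":0,"ry":0,"rz":0.01,"hand":-1},{"tx":0.05,"ty":0.5,"tz":0,"rx":0,"ry":0,"rz":0.02,"hand":-1},{"tx":0.07,"ty":0.75,"tz":0,"rx":0,"ry":0,"rz":0.03,"hand":-1},{"tx":0.09,"ty":0.95,"tz":0,"rx":0,"ry":0,"rz":0.036,"hand":-1}]'; python3 -m jog '[{"tx":0.02,"ty":0.25,"tz":0,"rx":0,"ry":0,"rz":0.01,"hand":-1},{"tx":0.05,"ty":0.5,"tz":0,"rx":0,"ry":0,"rz":0.02,"hand":-1},{"tx":0.07,"ty":0.75,"tz":0,"rx":0,"ry":0,"rz":0.03,"hand":-1},{"tx":0.09,"ty":0.95,"tz":0,"rx":0,"ry":0,"rz":0.036,"hand":-1}]'; python3 -m jog '[{"tx":0.02,"ty":0.25,"tz":0,"rx":0,"ry":0,"rz":0.01,"hand":-1},{"tx":0.05,"ty":0.5,"tz":0,"rx":0,"ry":0,"rz":0.02,"hand":-1},{"tx":0.07,"ty":0.75,"tz":0,"rx":0,"ry":0,"rz":0.03,"hand":-1},{"tx":0.09,"ty":0.9,"tz":0,"rx":0,"ry":0,"rz":0.036,"hand":-1},{"tx":0.09,"ty":0.94,"tz":0,"rx":0,"ry":0,"rz":0.038,"hand":-1},{"tx":0.09,"ty":0.94,"tz":0,"rx":0,"ry":0,"rz":0.038,"hand":-1},{"tx":0.09,"ty":0.94,"tz":0,"rx":0,"ry":0,"rz":0.038,"hand":-1}]'
python3 - <<'E'
from h import *
s=imaging.snapshot("scene")
crop(s,325,60,485,270,3,"pics/s_k.png")
crop(imaging.snapshot("top"),180,165,360,295,4,"pics/t_k.png")
E
```

```text
time_s: 12.7
tcp_pos: [0.5101, -0.105, 0.1643]
orientation: [-179.9, 0.1, 0.2]
wrist_force: [0.2, 0.4, -4.3]
grip_width: 0.192
time_s: 13.1
tcp_pos: [0.5206, 0.009, 0.1644]
orientation: [-180.0, 0.1, 4.6]
wrist_force: [0.8, 0.3, -3.3]
grip_width: 0.192
time_s: 13.5
tcp_pos: [0.5312, 0.1228, 0.1644]
orientation: [-180.0, 0.1, 8.9]
wrist_force: [0.4, 0.2, -4.4]
grip_width: 0.191
time_s: 14.2
tcp_pos: [0.5434, 0.2314, 0.1653]
orientation: [179.9, 0.0, 13.2]
wrist_force: [0.1, -0.3, -4.3]
grip_width: 0.196
```

View pics/s_k.png

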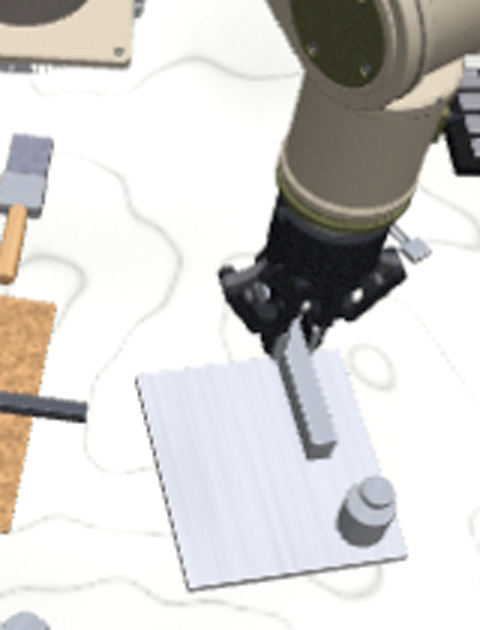

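View pics/t_k.png

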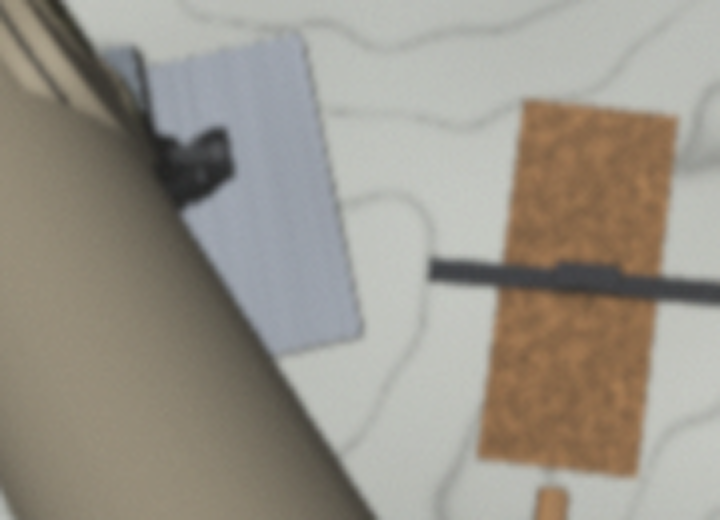

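```bash
python3 -m jog '[{"tx":0,"ty":0,"tz":-0.1,"rx":0,"ry":0,"rz":0,"hand":-1},{"tx":0,"ty":0,"tz":-0.25,"rx":0,"ry":0,"rz":0,"hand":-1},{"tx":0,"ty":0,"tz":-0.4,"rx":0,"ry":0,"rz":0,"hand":-1},{"tx":0,"ty":0,"tz":-0.55,"rx":0,"ry":0,"rz":0,"hand":-1},{"tx":0,"ty":0,"tz":-0.7,"rx":0,"ry":0,"rz":0,"hand":-1},{"tx":0,"ty":0,"tz":-0.83,"rx":0,"ry":0,"rz":0,"hand":-1},{"tx":0,"ty":0,"tz":-0.92,"rx":0,"ry":0,"rz":0,"hand":-1},{"tx":0,"ty":0,"tz":-0.95,"rx":0,"ry":0,"rz":0,"hand":-1},{"tx":0,"ty":0,"tz":-0.95,"rx":0,"ry":0,"rz":0,"hand":-1}]'
python3 - <<'E'
from h import *
s=imaging.snapshot("scene")
crop(s,345,100,485,270,4,"pics/s_l.png")
E
```

```text
time_s: 15.2
tcp_pos: [0.5431, 0.2329, 0.0514]
orientation: [180.0, 0.0, 13.3]
wrist_force: [1.1, 0.0, -3.5]
grip_width: 0.195
```

View pics/s_l.png

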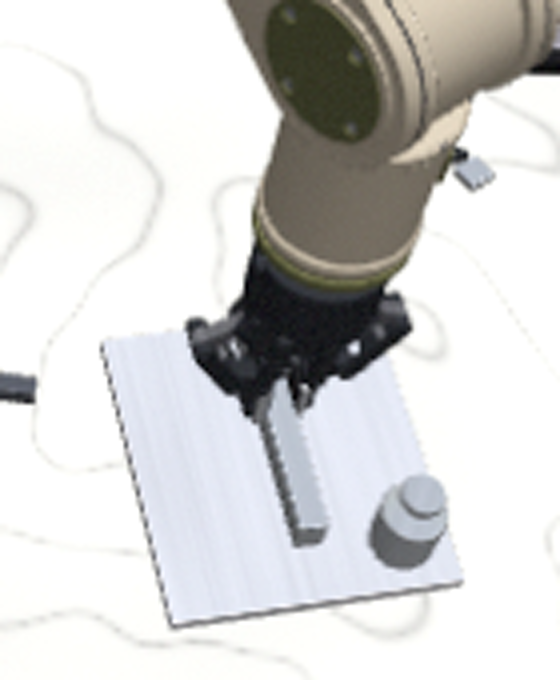

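```bash
python3 -m jog '[{"tx":0,"ty":0,"tz":-0.03,"rx":0,"ry":0,"rz":0,"hand":-1},{"tx":0,"ty":0,"tz":-0.06,"rx":0,"ry":0,"rz":0,"hand":-1},{"tx":0,"ty":0,"tz":-0.08,"rx":0,"ry":0,"rz":0,"hand":-1},{"tx":0,"ty":0,"tz":-0.095,"rx":0,"ry":0,"rz":0,"hand":-1},{"tx":0,"ty":0,"tz":-0.095,"rx":0,"ry":0,"rz":0,"hand":-1},{"tx":0,"ty":0,"tz":-0.095,"rx":0,"ry":0,"rz":0,"hand":-1}]'; python3 -m jog '[{"tx":0,"ty":0,"tz":-0.005,"rx":0,"ry":0,"rz":0,"hand":-1},{"tx":0,"ty":0,"tz":-0.01,"rx":0,"ry":0,"rz":0,"hand":-1},{"tx":0,"ty":0,"tz":-0.01,"rx":0,"ry":0,"rz":0,"hand":-1}]'
```

```text
time_s: 15.85
tcp_pos: [0.5433, 0.2331, 0.0404]
orientation: [180.0, -0.0, 13.3]
wrist_force: [-0.1, -1.0, -4.3]
grip_width: 0.196
time_s: 16.15
tcp_pos: [0.5432, 0.233, 0.0391]
orientation: [180.0, 0.0, 13.3]
wrist_force: [-0.2, -0.6, -4.5]
grip_width: 0.196
```

```bash
python3 -m jog '[{"tx":0,"ty":0,"tz":-0.005,"rx":0,"ry":0,"rz":0,"hand":-1},{"tx":0,"ty":0,"tz":-0.01,"rx":0,"ry":0,"rz":0,"hand":-1},{"tx":0,"ty":0,"tz":-0.01,"rx":0,"ry":0,"rz":0,"hand":-1}]'
```

```text
time_s: 16.45
tcp_pos: [0.5433, 0.2331, 0.0389]
orientation: [180.0, -0.0, 13.3]
wrist_force: [-4.7, -3.3, 7.5]
grip_width: 0.194
```

```bash
python3 -m jog '[{"tx":0,"ty":0,"tz":0,"rx":0,"ry":0,"rz":0,"hand":-0.5},{"tx":0,"ty":0,"tz":0,"rx":0,"ry":0,"rz":0,"hand":-0.3},{"tx":0,"ty":0,"tz":0,"rx":0,"ry":0,"rz":0,"hand":-0.2},{"tx":0,"ty":0,"tz":0,"rx":0,"ry":0,"rz":0,"hand":-0.2},{"tx":0,"ty":0,"tz":0.1,"rx":0,"ry":0,"rz":0,"hand":-0.2},{"tx":0,"ty":0,"tz":0.3,"rx":0,"ry":0,"rz":0,"hand":-0.2},{"tx":0,"ty":0,"tz":0.6,"rx":0,"ry":0,"rz":0,"hand":-0.2},{"tx":0,"ty":0,"tz":0.9,"rx":0,"ry":0,"rz":0,"hand":-0.2},{"tx":0,"ty":0,"tz":1.0,"rx":0,"ry":0,"rz":0,"hand":-0.2}]'
python3 - <<'E'
from h import *
s=imaging.snapshot("scene")
crop(s,345,100,485,270,4,"pics/s_m.png")
E
```

```text
time_s: 17.35
tcp_pos: [0.5447, 0.2342, 0.1628]
orientation: [-180.0, -0.3, 13.3]
wrist_force: [0.0, 0.2, -0.8]
grip_width: 0.398
```

View pics/s_m.png

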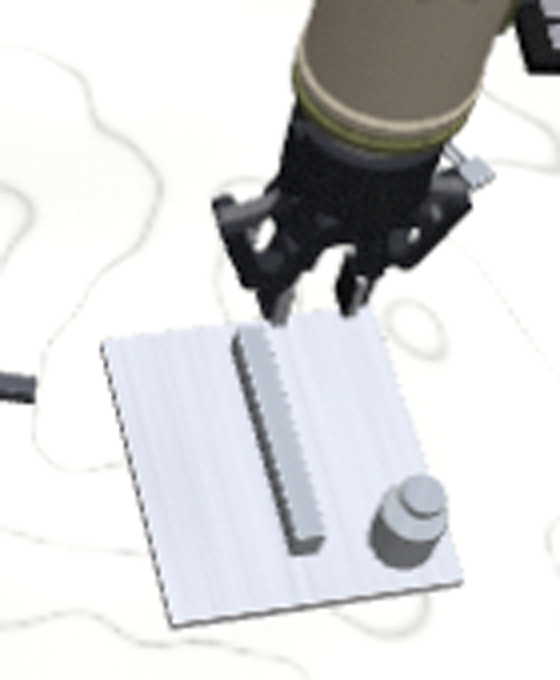

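```bash
python3 -m jog '[{"tx":-0.02,"ty":-0.2,"tz":0,"rx":0,"ry":0,"rz":0,"hand":-0.3},{"tx":-0.04,"ty":-0.55,"tz":0,"rx":0,"ry":0,"rz":-0.01,"hand":-0.3},{"tx":-0.083,"ty":-0.88,"tz":0,"rx":0,"ry":0,"rz":-0.029,"hand":-0.3}]'; python3 -m jog '[{"tx":-0.02,"ty":-0.3,"tz":0,"rx":0,"ry":0,"rz":-0.01,"hand":-0.3},{"tx":-0.05,"ty":-0.6,"tz":0,"rx":0,"ry":0,"rz":-0.02,"hand":-0.3},{"tx":-0.083,"ty":-0.88,"tz":0,"rx":0,"ry":0,"rz":-0.029,"hand":-0.3}]'; python3 -m jog '[{"tx":-0.02,"ty":-0.3,"tz":0,"rx":0,"ry":0,"rz":-0.01,"hand":-0.3},{"tx":-0.05,"ty":-0.6,"tz":0,"rx":0,"ry":0,"rz":-0.02,"hand":-0.3},{"tx":-0.083,"ty":-0.88,"tz":0,"rx":0,"ry":0,"rz":-0.029,"hand":-0.3}]'; python3 -m jog '[{"tx":-0.02,"ty":-0.3,"tz":0,"rx":0,"ry":0,"rz":-0.01,"hand":-0.3},{"tx":-0.05,"ty":-0.6,"tz":0,"rx":0,"ry":0,"rz":-0.02,"hand":-0.3},{"tx":-0.083,"ty":-0.88,"tz":0,"rx":0,"ry":0,"rz":-0.029,"hand":-0.3}]'; python3 -m jog '[{"tx":-0.02,"ty":-0.3,"tz":0,"rx":0,"ry":0,"rz":-0.01,"hand":-0.3},{"tx":-0.05,"ty":-0.6,"tz":0,"rx":0,"ry":0,"rz":-0.02,"hand":-0.3},{"tx":-0.083,"ty":-0.86,"tz":0,"rx":0,"ry":0,"rz":-0.03,"hand":-0.3},{"tx":-0.083,"ty":-0.86,"tz":0,"rx":0,"ry":0,"rz":-0.03,"hand":-0.3},{"tx":-0.083,"ty":-0.86,"tz":0,"rx":0,"ry":0,"rz":-0.03,"hand":-0.3},{"tx":-0.083,"ty":-0.86,"tz":0,"rx":0,"ry":0,"rz":-0.03,"hand":-0.3}]'
```

```text
time_s: 17.7
tcp_pos: [0.5327, 0.1262, 0.1571]
orientation: [-180.0, 0.1, 9.8]
wrist_force: [0.7, -0.4, -0.6]
grip_width: 0.347
time_s: 18.0
tcp_pos: [0.5225, 0.02, 0.1573]
orientation: [180.0, 0.1, 6.2]
wrist_force: [-0.2, 0.1, -0.4]
grip_width: 0.35
time_s: 18.3
tcp_pos: [0.5126, -0.0855, 0.1573]
orientation: [180.0, 0.1, 2.8]
wrist_force: [1.7, -0.5, 0.2]
grip_width: 0.351
time_s: 18.6
tcp_pos: [0.5026, -0.191, 0.1572]
orientation: [-180.0, 0.1, -0.7]
wrist_force: [1.0, -0.4, -0.9]
grip_width: 0.349
time_s: 19.2
tcp_pos: [0.4936, -0.2912, 0.1575]
orientation: [-180.0, 0.0, -4.2]
wrist_force: [-0.5, 0.7, 0.7]
grip_width: 0.35
```

```bash
python3 -m jog '[{"tx":0,"ty":-0.01,"tz":-0.15,"rx":0,"ry":0,"rz":0,"hand":-0.3},{"tx":0,"ty":-0.01,"tz":-0.35,"rx":0,"ry":0,"rz":0,"hand":-0.3},{"tx":0,"ty":-0.01,"tz":-0.5,"rx":0,"ry":0,"rz":0,"hand":-0.3},{"tx":0,"ty":-0.01,"tz":-0.63,"rx":0,"ry":0,"rz":0,"hand":-0.3},{"tx":0,"ty":-0.01,"tz":-0.63,"rx":0,"ry":0,"rz":0,"hand":-0.3}]'
python3 - <<'E'
from h import *
s=imaging.snapshot("scene")
crop(s,155,100,285,230,4.5,"pics/s_n.png")
E
```

```text
time_s: 19.7
tcp_pos: [0.4926, -0.2922, 0.0802]
orientation: [-179.9, 0.2, -4.2]
wrist_force: [-0.6, 0.0, -1.0]
grip_width: 0.349
```

View pics/s_n.png

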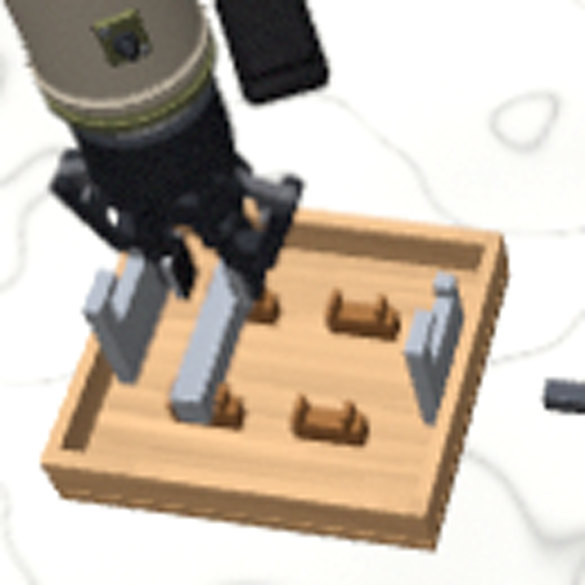

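```bash
python3 -m jog '[{"tx":0,"ty":0.01,"tz":-0.03,"rx":0,"ry":0,"rz":0,"hand":-0.3},{"tx":0,"ty":0.01,"tz":-0.06,"rx":0,"ry":0,"rz":0,"hand":-0.3},{"tx":0,"ty":0.01,"tz":-0.09,"rx":0,"ry":0,"rz":0,"hand":-0.3},{"tx":0,"ty":0.01,"tz":-0.12,"rx":0,"ry":0,"rz":0,"hand":-0.3}]'; python3 -m jog '[{"tx":0,"ty":0,"tz":-0.04,"rx":0,"ry":0,"rz":0,"hand":-0.3},{"tx":0,"ty":0,"tz":-0.08,"rx":0,"ry":0,"rz":0,"hand":-0.3},{"tx":0,"ty":0,"tz":-0.08,"rx":0,"ry":0,"rz":0,"hand":-0.3}]'
python3 - <<'E'
from h import *
s=imaging.snapshot("scene")
crop(s,155,100,285,230,4.5,"pics/s_o.png")
E
```

```text
time_s: 20.15
tcp_pos: [0.4936, -0.2927, 0.068]
orientation: [180.0, -0.0, -4.3]
wrist_force: [-0.3, -0.4, -1.1]
grip_width: 0.35
time_s: 20.45
tcp_pos: [0.493, -0.2923, 0.0574]
orientation: [-180.0, 0.1, -4.3]
wrist_force: [-0.4, 1.0, -0.2]
grip_width: 0.348
```

View pics/s_o.png

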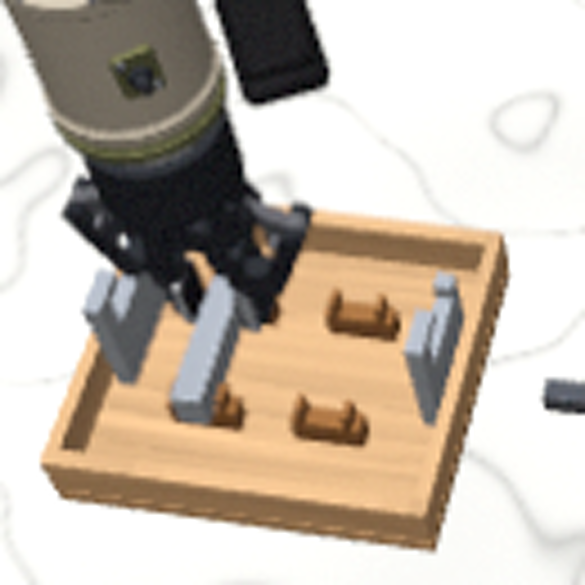

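Fingers straddle the short gauge. Lower 1.5 mm, close, and lift a little.

```bash
python3 -m jog '[{"tx":0,"ty":0,"tz":-0.012,"rx":0,"ry":0,"rz":0,"hand":-0.3},{"tx":0,"ty":0,"tz":-0.012,"rx":0,"ry":0,"rz":0,"hand":-1},{"tx":0,"ty":0,"tz":-0.012,"rx":0,"ry":0,"rz":0,"hand":-1},{"tx":0,"ty":0,"tz":-0.012,"rx":0,"ry":0,"rz":0,"hand":-1},{"tx":0,"ty":0,"tz":-0.012,"rx":0,"ry":0,"rz":0,"hand":-1},{"tx":0,"ty":0,"tz":-0.012,"rx":0,"ry":0,"rz":0,"hand":-1}]';python3 -m jog '[{"tx":0,"ty":0,"tz":0.03,"rx":0,"ry":0,"rz":0,"hand":-1},{"tx":0,"ty":0,"tz":0.06,"rx":0,"ry":0,"rz":0,"hand":-1},{"tx":0,"ty":0,"tz":0.06,"rx":0,"ry":0,"rz":0,"hand":-1}]'
```

```text
time_s: 21.1
tcp_pos: [0.4936, -0.2927, 0.0571]
orientation: [180.0, -0.0, -4.3]
wrist_force: [-0.7, -0.1, 3.2]
grip_width: 0.197
time_s: 21.4
tcp_pos: [0.4935, -0.2925, 0.0644]
orientation: [180.0, -0.0, -4.3]
wrist_force: [-0.4, -0.5, -2.3]
grip_width: 0.189
```

```bash
python3 -m jog '[{"tx":0,"ty":0,"tz":0.06,"rx":0,"ry":0,"rz":0,"hand":-1},{"tx":0,"ty":0,"tz":0.18,"rx":0,"ry":0,"rz":0,"hand":-1},{"tx":0,"ty":0,"tz":0.35,"rx":0,"ry":0,"rz":0,"hand":-1},{"tx":0,"ty":0,"tz":0.55,"rx":0,"ry":0,"rz":0,"hand":-1},{"tx":0,"ty":0,"tz":0.75,"rx":0,"ry":0,"rz":0,"hand":-1},{"tx":0,"ty":0,"tz":0.9,"rx":0,"ry":0,"rz":0,"hand":-1},{"tx":0,"ty":0,"tz":0.9,"rx":0,"ry":0,"rz":0,"hand":-1}]'
python3 - <<'E'
from h import *
s=imaging.snapshot("scene")
crop(s,135,60,305,230,4,"pics/s_p.png")
E
```

```text
time_s: 22.1
tcp_pos: [0.4949, -0.2933, 0.1759]
orientation: [179.8, -0.3, -4.3]
wrist_force: [-0.2, -0.7, -2.0]
grip_width: 0.19
```

View pics/s_p.png

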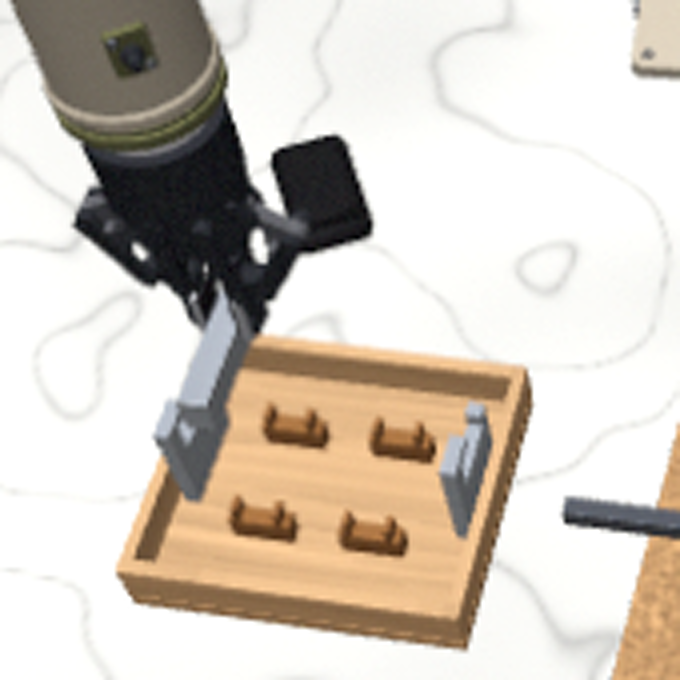

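```bash
python3 -m jog '[{"tx":0.02,"ty":0.15,"tz":0,"rx":0,"ry":0,"rz":0.01,"hand":-1},{"tx":0.06,"ty":0.4,"tz":0,"rx":0,"ry":0,"rz":0.02,"hand":-1},{"tx":0.1,"ty":0.7,"tz":0,"rx":0,"ry":0,"rz":0.03,"hand":-1},{"tx":0.14,"ty":0.99,"tz":0,"rx":0,"ry":0,"rz":0.036,"hand":-1}]'; python3 -m jog '[{"tx":0.03,"ty":0.25,"tz":0,"rx":0,"ry":0,"rz":0.01,"hand":-1},{"tx":0.06,"ty":0.5,"tz":0,"rx":0,"ry":0,"rz":0.02,"hand":-1},{"tx":0.1,"ty":0.75,"tz":0,"rx":0,"ry":0,"rz":0.03,"hand":-1},{"tx":0.14,"ty":0.99,"tz":0,"rx":0,"ry":0,"rz":0.036,"hand":-1}]'; python3 -m jog '[{"tx":0.03,"ty":0.25,"tz":0,"rx":0,"ry":0,"rz":0.01,"hand":-1},{"tx":0.06,"ty":0.5,"tz":0,"rx":0,"ry":0,"rz":0.02,"hand":-1},{"tx":0.1,"ty":0.75,"tz":0,"rx":0,"ry":0,"rz":0.03,"hand":-1},{"tx":0.14,"ty":0.99,"tz":0,"rx":0,"ry":0,"rz":0.036,"hand":-1}]'; python3 -m jog '[{"tx":0.03,"ty":0.25,"tz":0,"rx":0,"ry":0,"rz":0.01,"hand":-1},{"tx":0.06,"ty":0.5,"tz":0,"rx":0,"ry":0,"rz":0.02,"hand":-1},{"tx":0.1,"ty":0.75,"tz":0,"rx":0,"ry":0,"rz":0.03,"hand":-1},{"tx":0.14,"ty":0.92,"tz":0,"rx":0,"ry":0,"rz":0.036,"hand":-1},{"tx":0.14,"ty":1.0,"tz":0,"rx":0,"ry":0,"rz":0.038,"hand":-1},{"tx":0.14,"ty":1.0,"tz":0,"rx":0,"ry":0,"rz":0.038,"hand":-1},{"tx":0.14,"ty":1.0,"tz":0,"rx":0,"ry":0,"rz":0.038,"hand":-1}]'
python3 - <<'E'
from h import *
s=imaging.snapshot("scene")
crop(s,325,60,485,270,3,"pics/s_q.png")
E
```

```text
time_s: 22.55
tcp_pos: [0.5096, -0.1714, 0.1709]
orientation: [-179.9, 0.1, 0.2]
wrist_force: [0.6, -0.2, -2.8]
grip_width: 0.194
time_s: 22.95
tcp_pos: [0.5262, -0.0527, 0.171]
orientation: [-180.0, 0.1, 4.5]
wrist_force: [0.6, 0.1, -2.9]
grip_width: 0.196
time_s: 23.35
tcp_pos: [0.5428, 0.0659, 0.171]
orientation: [-180.0, 0.1, 8.8]
wrist_force: [0.6, -1.3, -2.9]
grip_width: 0.192
time_s: 24.05
tcp_pos: [0.5603, 0.1828, 0.1715]
orientation: [180.0, 0.1, 13.2]
wrist_force: [-0.8, 0.3, -2.3]
grip_width: 0.191
```

View pics/s_q.png

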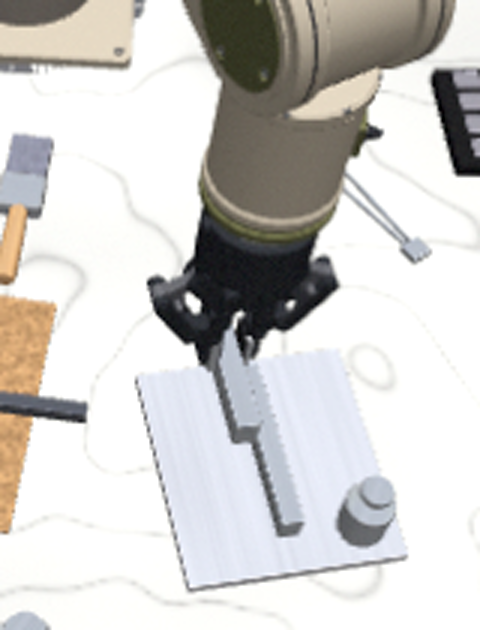

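```bash
python3 -m jog '[{"tx":0,"ty":0,"tz":-0.1,"rx":0,"ry":0,"rz":0,"hand":-1},{"tx":0,"ty":0,"tz":-0.25,"rx":0,"ry":0,"rz":0,"hand":-1},{"tx":0,"ty":0,"tz":-0.4,"rx":0,"ry":0,"rz":0,"hand":-1},{"tx":0,"ty":0,"tz":-0.55,"rx":0,"ry":0,"rz":0,"hand":-1},{"tx":0,"ty":0,"tz":-0.7,"rx":0,"ry":0,"rz":0,"hand":-1},{"tx":0,"ty":0,"tz":-0.83,"rx":0,"ry":0,"rz":0,"hand":-1},{"tx":0,"ty":0,"tz":-0.92,"rx":0,"ry":0,"rz":0,"hand":-1},{"tx":0,"ty":0,"tz":-0.97,"rx":0,"ry":0,"rz":0,"hand":-1},{"tx":0,"ty":0,"tz":-0.97,"rx":0,"ry":0,"rz":0,"hand":-1}]'
python3 - <<'E'
from h import *
s=imaging.snapshot("scene")
crop(s,345,100,485,270,4,"pics/s_r.png")
E
```

```text
time_s: 25.0
tcp_pos: [0.5603, 0.1836, 0.055]
orientation: [180.0, 0.1, 13.3]
wrist_force: [-0.1, 0.5, -2.2]
grip_width: 0.193
```

View pics/s_r.png

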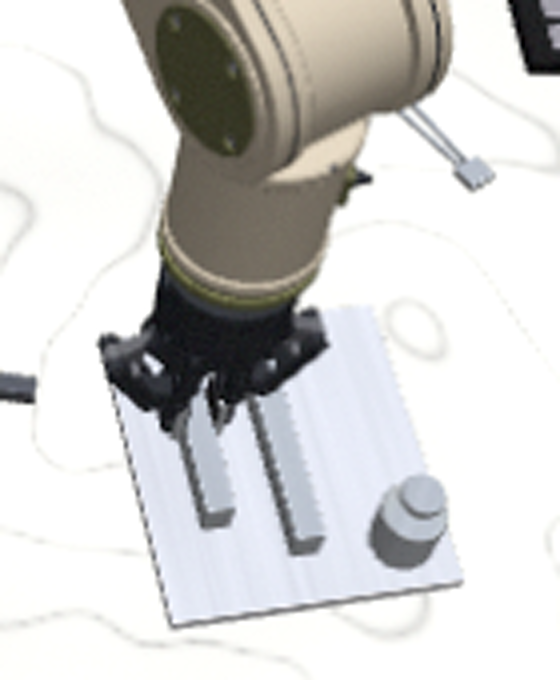

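```bash
python3 -m jog '[{"tx":0,"ty":0,"tz":-0.03,"rx":0,"ry":0,"rz":0,"hand":-1},{"tx":0,"ty":0,"tz":-0.06,"rx":0,"ry":0,"rz":0,"hand":-1},{"tx":0,"ty":0,"tz":-0.09,"rx":0,"ry":0,"rz":0,"hand":-1},{"tx":0,"ty":0,"tz":-0.11,"rx":0,"ry":0,"rz":0,"hand":-1},{"tx":0,"ty":0,"tz":-0.115,"rx":0,"ry":0,"rz":0,"hand":-1},{"tx":0,"ty":0,"tz":-0.115,"rx":0,"ry":0,"rz":0,"hand":-1}]'; python3 -m jog '[{"tx":0,"ty":0,"tz":-0.005,"rx":0,"ry":0,"rz":0,"hand":-1},{"tx":0,"ty":0,"tz":-0.01,"rx":0,"ry":0,"rz":0,"hand":-1},{"tx":0,"ty":0,"tz":-0.01,"rx":0,"ry":0,"rz":0,"hand":-1}]'
```

```text
time_s: 25.65
tcp_pos: [0.5606, 0.1839, 0.0418]
orientation: [180.0, 0.0, 13.3]
wrist_force: [0.4, -0.6, -2.7]
grip_width: 0.193
time_s: 25.95
tcp_pos: [0.5607, 0.1838, 0.0407]
orientation: [180.0, -0.0, 13.3]
wrist_force: [0.2, 0.7, -2.3]
grip_width: 0.192
```

```bash
python3 -m jog '[{"tx":0,"ty":0,"tz":-0.005,"rx":0,"ry":0,"rz":0,"hand":-1},{"tx":0,"ty":0,"tz":-0.01,"rx":0,"ry":0,"rz":0,"hand":-1},{"tx":0,"ty":0,"tz":-0.01,"rx":0,"ry":0,"rz":0,"hand":-1}]'
```

```text
time_s: 26.25
tcp_pos: [0.5606, 0.1838, 0.0394]
orientation: [180.0, 0.0, 13.3]
wrist_force: [-0.0, -0.2, -2.3]
grip_width: 0.195
```

```bash
python3 -m jog '[{"tx":0,"ty":0,"tz":-0.005,"rx":0,"ry":0,"rz":0,"hand":-1},{"tx":0,"ty":0,"tz":-0.008,"rx":0,"ry":0,"rz":0,"hand":-1},{"tx":0,"ty":0,"tz":-0.008,"rx":0,"ry":0,"rz":0,"hand":-1}]'
```

```text
time_s: 26.55
tcp_pos: [0.5607, 0.1839, 0.0391]
orientation: [180.0, -0.0, 13.3]
wrist_force: [-3.8, -1.7, 5.3]
grip_width: 0.19
```

Contact at 5 N; release and rise.

```bash
python3 -m jog '[{"tx":0,"ty":0,"tz":0,"rx":0,"ry":0,"rz":0,"hand":-0.5},{"tx":0,"ty":0,"tz":0,"rx":0,"ry":0,"rz":0,"hand":-0.35},{"tx":0,"ty":0,"tz":0,"rx":0,"ry":0,"rz":0,"hand":-0.3},{"tx":0,"ty":0,"tz":0,"rx":0,"ry":0,"rz":0,"hand":-0.3},{"tx":0,"ty":0,"tz":0.1,"rx":0,"ry":0,"rz":0,"hand":-0.3},{"tx":0,"ty":0,"tz":0.3,"rx":0,"ry":0,"rz":0,"hand":-0.3},{"tx":0,"ty":0,"tz":0.6,"rx":0,"ry":0,"rz":0,"hand":-0.3},{"tx":0,"ty":0,"tz":0.9,"rx":0,"ry":0,"rz":0,"hand":-0.3},{"tx":0,"ty":0,"tz":1.0,"rx":0,"ry":0,"rz":0,"hand":-0.3}]'; python3 -m jog '[{"tx":-0.2,"ty":-0.2,"tz":0.2,"rx":0,"ry":0,"rz":0,"hand":-0.3},{"tx":-0.5,"ty":-0.5,"tz":0.4,"rx":0,"ry":0,"rz":0,"hand":-0.3},{"tx":-0.8,"ty":-0.8,"tz":0.5,"rx":0,"ry":0,"rz":0,"hand":-0.3},{"tx":-1,"ty":-1,"tz":0.5,"rx":0,"ry":0,"rz":0,"hand":-0.3}]'; python3 -m jog '[{"tx":0,"ty":-0.3,"tz":0,"rx":0,"ry":0,"rz":0,"hand":-0.3},{"tx":0,"ty":-0.6,"tz":0,"rx":0,"ry":0,"rz":0,"hand":-0.3},{"tx":0,"ty":-0.9,"tz":0,"rx":0,"ry":0,"rz":0,"hand":-0.3},{"tx":0,"ty":-1,"tz":0,"rx":0,"ry":0,"rz":0,"hand":-0.3},{"tx":0,"ty":-1,"tz":0,"rx":0,"ry":0,"rz":0,"hand":-0.3}]'
python3 - <<'E'
from h import *
s=imaging.snapshot("scene");t=imaging.snapshot("top")
crop(s,225,130,485,310,3,"pics/s_z.png")
crop(t,180,120,370,295,4,"pics/t_z.png")
E
```

```text
time_s: 27.45
tcp_pos: [0.5622, 0.1848, 0.1634]
orientation: [-180.0, -0.3, 13.3]
wrist_force: [1.0, 0.1, -0.2]
grip_width: 0.349
time_s: 27.85
tcp_pos: [0.4397, 0.0628, 0.2201]
orientation: [180.0, -0.1, 13.2]
wrist_force: [0.2, -0.1, -1.0]
grip_width: 0.351
time_s: 28.35
tcp_pos: [0.4404, -0.0575, 0.2187]
orientation: [180.0, 0.0, 13.1]
wrist_force: [0.2, -0.2, 0.6]
grip_width: 0.346
```

View pics/s_z.png

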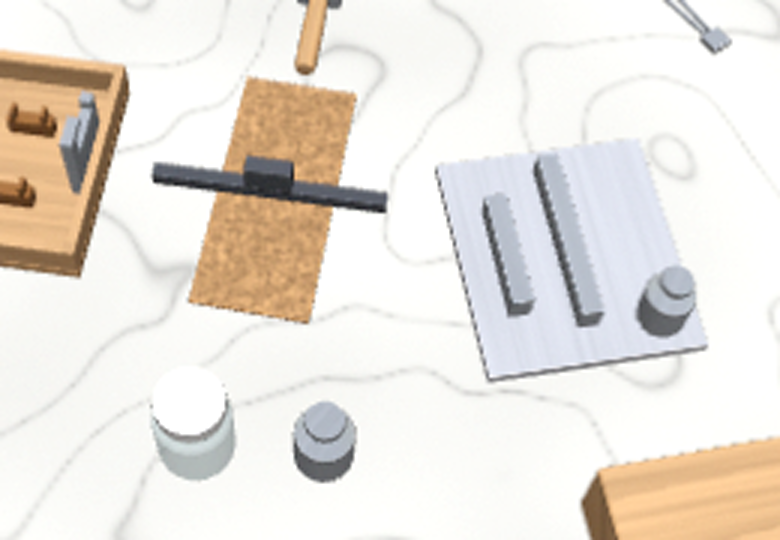

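View pics/t_z.png

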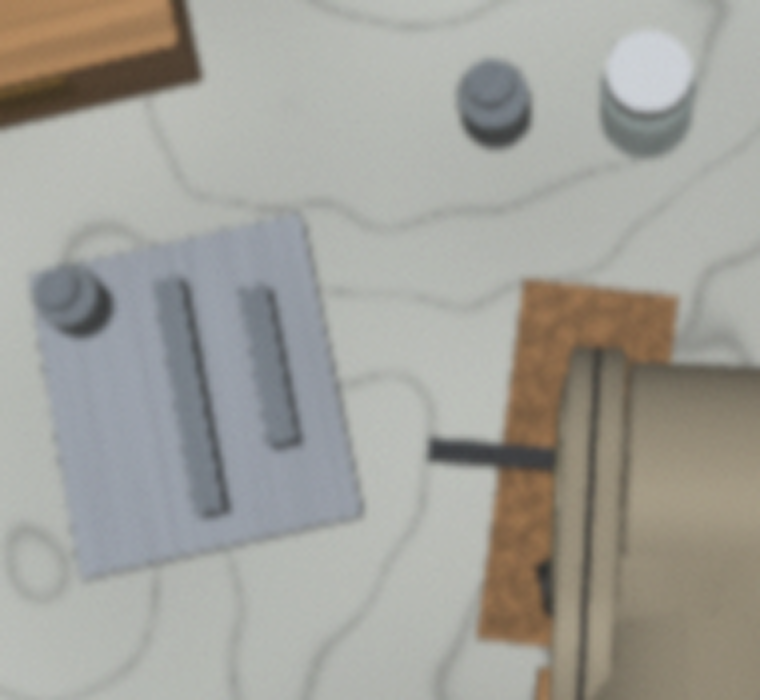

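```bash
python3 -c "
from bench import order;print(order.hand_in())"
```

```text
the job is handed in; nothing more can be done
None
```

I slid the bar out from under the hooks, lifted it out and laid it across the cork mat. I then set the long and short gauges down on the soaking plate about 34 mm apart. I handed the job in at about 28 s of the 72 s allowed.

The last pictures from both cameras show:
- **Bar:** it lies flat and upright across the mat near its middle.
- **Gauges:** both are flat, well inside the plate edges, and clear of each other and of the weight.
- **Weights and jar:** both weights and the jar look unmoved. I checked this by eye and did not re-measure their positions.

The wrist force was about 20 N when the bar touched the mat, 7.5 N for the long gauge on the plate and 5 N for the short one. None of my checks failed or disagreed. The hand-in reported no verdict.

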